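Line up the dummy load in the fence corner

ROBOT

A 6-joint arm with a two-finger parallel gripper is mounted at the origin on the work surface. World frame = base frame: x ahead of the robot, y to its left, z up, the work surface at z = 0. Lengths are in m, angles in rad, forces in N, time in s.
With the tool pointing down it reaches from about 0.35 to 0.875 m from the base axis. Payload 4.2 kg.
Tool frame: the origin (TCP) lies midway between the tips of the shut fingers; the grasp point (between the pads) lies env.grip_point_offset behind it (env.grip_point_offset is the distance from the TCP to the grasp point, in m); z points along the fingers, x is the direction in which the jaws open and shut, and the axes are right-handed (so a half turn about z gives the same grasp; the last joint's range is limited). The gripper opens to 87 mm and grips with 3 to 60 N. Pads are 19 mm wide; open, the fingers measure 117 mm over their backs; the gripper's body (75 mm by 190 mm) begins 51 mm behind the grasp point.
Start: joints at [-1.09, 0.385, 0.008, 0, -1.194, -0.259], TCP at [0.138, -0.61, 0.223] pointing down, gripper open.
Joint ranges: [-3.14, 3.14], [-1.21, 2.06], [-1.07, 1.41], [-3.16, 2.05], [-2.99, -0.16], [-3.1, 3.1]. Speed limits (rad/s): [2.79, 2.79, 3.14, 3.14, 3.14, 3.14].

INTERFACE

Orientations are given as a unit quaternion [w, x, y, z].
In Python, from cell import env, cams gives the robot as it stands.
- The arm moves only by the tool jog_arm, never from a script. Its argument "rows" is one flat list of numbers, 4 for each row, row after row: the shift along the world's x, y, z in cm, then the turn about the world's z in degrees. A call has 1 to 20 rows; each row shifts and turns the commanded pose from where the row before left it; what a row does not reach is not made up. A row lasts 1/12 s, in which the tool goes at most 41.7 mm and 7.16 degrees, less where a joint would pass 70% of its speed; a pose out of reach is approached as far as the arm can. A call with a gripper value outside its range is refused whole. "jaw" is the closure, from 0 (fully open) to 1 (shut), set as the call begins (left out, the last holds). The fingers move at their own pace and stop on an object; the grip force is fixed at half the most. Time passes only in rows, so rows that do not move let the fingers close. It gives the time, the measured TCP pose, the force and the opening at its end, in the units of the state.
- env.get_obs(): the state, without advancing time (a new reading comes with each control period).
- cams.grab_frame(name): name is "scene" or "top" or "wrist"; returns (picture, depth): 480x640x3 uint8, blue, green, red; 480x640 float32, m along the optical axis (not along the pixel's ray), 0 where there is no reading.
- cams.camera_info(name): a dict with "K" (3x3 intrinsics, pixels), "R" (3x3) and "t" (3): a world point X has camera coordinates R X + t; the wrist camera has in their place "mount" (4x4, takes a point from camera to tool coordinates, whose origin is the TCP and whose axes are the tool frame's). Camera axes: x right, y down, z forward; pixel columns grow to the right and rows downward; lengths in m; the calibration is good to about 2 mm. A picture is of the moment at which its call begins: read the wrist's pose just before it. camera_info takes no time and is no camera call.
- env.job_done(): hands the job in, once; it reports no verdict.
The state is a dict: "t": time; "qpos": joint angles; "joint_velocities": joint speeds; "tau": joint torques, N m; "tool_pos": TCP position; "ee_rot": TCP orientation; "wrist_force": force on the tool from outside, world axes, zero at the start; "torque": the same for the moment, N m; "opening": opening from 0.0 (shut) to 1.0 (fully open).
Only numpy, scipy, OpenCV 4.12 (cv2) and the standard library are available. Lean on these libraries where they do the work, as an engineer would, in place of code of your own. Each camera call takes 0.05 s, during which the arm holds its last target.

TASK

Lift the lid with the black knob off the green tin and lay it flat, knob up, on the cork mat. Then push the steel SWR meter square and flush into the corner of the aluminium fence, its long side along the short fence arm, and set every red resistor bank from the tin beside it in one row, all standing on the bench with one short end flush and square against the long fence arm and the long sides tight against the neighbour, with no gaps. Close the emptied tin again with its lid, properly seated, and leave the other things on the bench where they are.

Things in the scene. Friction and masses are not known exactly. Their poses are not given: they have to be found in the camera images.
- fence: L-shaped aluminium fence fixed to the bench, 30 high, arms 15 thick. Origin: the inner corner at bench height. Long arm: inner face at its x = 0, runs 270 along -y. Short arm: inner face at its y = 0, runs 100 along -x. The row stands on the bench inside, at x < 0 and y < 0: meter in the corner, banks following along -y.
- tin: open green enamel tin fixed to the bench, outside 270 (x) by 118 (y) by 90 high, walls and floor 3 thick. Origin: centre of its underside, z up. Holds the banks on its floor.
- lid: loose green lid, 0.3 kg: plate 280 (x) by 130 (y) by 4, its underside 10 above the origin; below it a locating pad 250 by 100 by 10 that drops into the tin's mouth with 6 play; on top an oblong black knob 50 (x) by 22 (y), from 14 to 42 above the origin. Origin: centre of the pad's underside; seated it is 80 above the tin's origin. Half turns are alike.
- mat: cork mat glued to the bench, 290 (x) by 150 (y) by 3 thick, where the lid is laid. Origin: centre of its underside.
- meter: steel SWR meter block with a dial and two knobs' caps on top, 100 long (x) by 60 wide (y) by 55 high (caps to 59), 0.5 kg, standing on the bench. Origin: centre of its underside, z up. Half turns are alike for the job.
- bank1: red ceramic resistor bank, one of up to three alike (None if absent), 0.35 kg: block 90 (x) by 60 (y) by 40 high with a black grip bar on top, 60 (x) by 24 (y), from 40 to 68 above the underside. Starts upright in the tin, banks side by side along the tin's x, each bank's x along the tin's y. Half turns are alike. Origin: centre of the underside, z up.
- bank2: red ceramic resistor bank, one of up to three alike (None if absent), 0.35 kg: block 90 (x) by 60 (y) by 40 high with a black grip bar on top, 60 (x) by 24 (y), from 40 to 68 above the underside. Starts upright in the tin, banks side by side along the tin's x, each bank's x along the tin's y. Half turns are alike. Origin: centre of the underside, z up.
- bank3: red ceramic resistor bank, one of up to three alike (None if absent), 0.35 kg: block 90 (x) by 60 (y) by 40 high with a black grip bar on top, 60 (x) by 24 (y), from 40 to 68 above the underside. Starts upright in the tin, banks side by side along the tin's x, each bank's x along the tin's y. Half turns are alike. Origin: centre of the underside, z up.
- handheld: bystander: black handheld transceiver standing upright, 36 by 60 by 120 high. Origin: centre of its underside.
- antenna: bystander: black rubber duck antenna stub lying on the bench, 114 long, 16 thick. Origin: middle, on the bench.
- mug: bystander: blue mug, 80 across, 90 high. Origin: centre of its underside.
- screwdriver: bystander: screwdriver lying on the bench.
- jar: bystander: jar of screws, 60 across, 80 high. Origin: centre of its underside.
- battery: bystander: grey battery pack, 100 by 60 by 50 high. Origin: centre of its underside.

How it is judged:
By the outcome, as a careful person would: the job done as asked, in the order asked, and still so for the second after the job is handed in, with the robot touching nothing.
Of bank1, bank2, bank3 only 2 to 3 are there at a start; the rules pass over those that are not, and their reading is None.
At some moment in a run one of meter may be knocked a few centimetres aside while the robot is not near it.
Once in a run the grip may slacken for a moment while it holds something.
It also fails if it takes over 210 s, if anything falls off the work surface, if the arm or the gripper's body presses on something with over 40 N, if the wrist force passes 120 N, or if a joint passes its speed limit or range.

## Working session

There is one attempt and no reset: what is moved stays moved. The work goes in short steps, Python scripts to look and compute and a tool call to move; the robot and the scene stay as the last step left them, time stands still between calls to the robot, and variables do not carry over. Pictures are saved under pics/ and viewed, and the job is handed in when it is done.

Besides the shell and the picture viewer there is one more tool, called as a command line: name --argument value ..., lists and objects as JSON in quotes. jog_arm: Moves the arm, as the interface text tells. Its arguments: {"type":"object","properties":{"rows":{"type":"array"},"jaw":{"type":"number"}},"required":["rows"]}

```bash
ls; mkdir -p pics; python3 - <<'E'
from cell import env,cams
import cv2,numpy as np
o=env.get_obs()
for k,v in o.items(): print(k,np.round(v,4))
print(env.grip_point_offset)
for n in ["scene","top","wrist"]:
    im,d=cams.grab_frame(n); cv2.imwrite(f"pics/{n}0.png",im); np.save(f"pics/{n}0.npy",d)
    print(n,{k:np.round(v,4).tolist() for k,v in cams.camera_info(n).items()})
E
```

```text
pics
t 0.0
qpos [-1.0904e+00  3.8550e-01  6.6000e-03 -5.0000e-04 -1.1940e+00 -2.5860e-01]
joint_velocities [ 0.0012 -0.      0.0008 -0.001   0.0004  0.0007]
tau [ 1.40000e-03 -3.90669e+01  1.87408e+01  4.22000e+00  1.11000e-02
 -2.00000e-04]
tool_pos [ 0.1374 -0.6091  0.2215]
ee_rot [-9.000e-04  6.246e-01  7.810e-01  6.000e-04]
wrist_force [-0.4773 -1.0677 -0.8448]
torque [-0.0435 -0.0581  0.0594]
opening 1.0022
0.0187
scene {'K': [[527.2023, 0.0, 323.4875], [0.0, 527.2023, 242.1714], [0.0, 0.0, 1.0]], 'R': [[0.4758, 0.8795, -0.0127], [0.6952, -0.3848, -0.6071], [-0.5388, 0.28, -0.7945]], 't': [-0.3009, -0.2966, 1.7899]}
top {'K': [[495.5346, 0.0, 321.233], [0.0, 495.5346, 232.5766], [0.0, 0.0, 1.0]], 'R': [[-0.0189, -0.9998, -0.0056], [-0.9887, 0.0195, -0.1484], [0.1485, 0.0027, -0.9889]], 't': [0.0555, 0.5471, 1.1058]}
wrist {'K': [[398.797, 0.0, 316.9715], [0.0, 398.797, 243.9916], [0.0, 0.0, 1.0]], 'mount': [[1.0, -0.0002, -0.0, 0.0005], [0.0002, 0.9618, 0.2737, -0.0741], [-0.0, -0.2737, 0.9618, -0.1607], [0.0, 0.0, 0.0, 1.0]]}
```

View pics/top0.png

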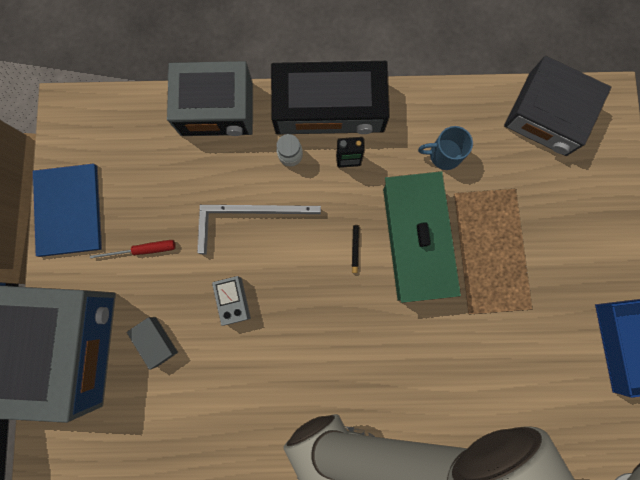

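View pics/scene0.png

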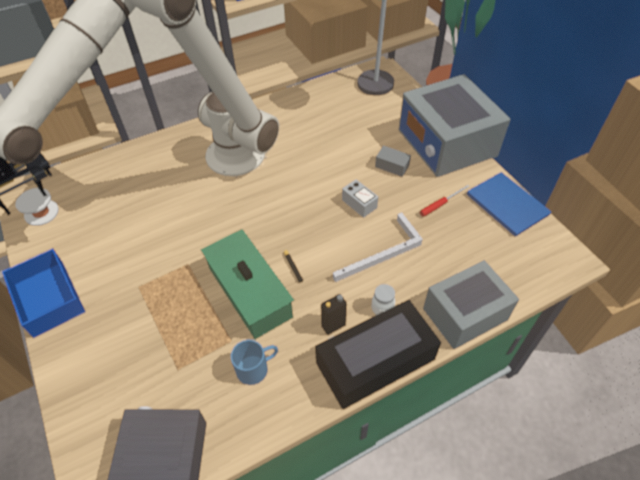

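View pics/wrist0.png

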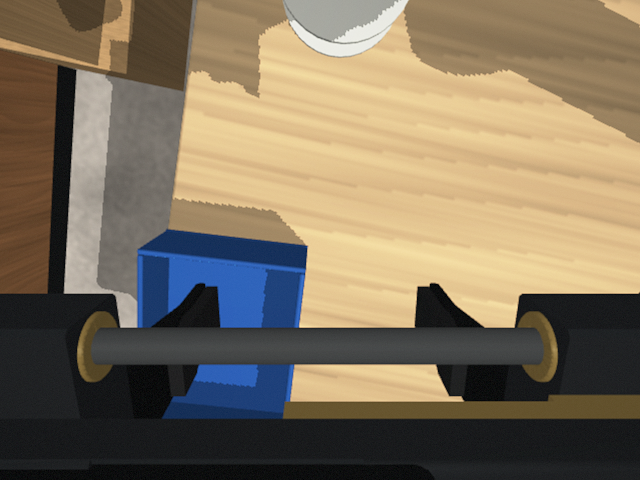

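The top view shows the fence corner at about (203,208), the meter at (231,300), the tin with its lid at (423,237) and the mat at (493,250). Next I measure them from the depth image.

```bash
cat > h.py <<'E'
from cell import env,cams
import cv2,numpy as np
from scipy.spatial.transform import Rotation as Ro
def grab(n,save=None):
    o=env.get_obs(); im,d=cams.grab_frame(n); i=cams.camera_info(n)
    if save: cv2.imwrite(f"pics/{save}.png",im)
    K=np.array(i["K"]); v,u=np.mgrid[0:480,0:640]
    P=np.stack([(u-K[0,2])/K[0,0]*d,(v-K[1,2])/K[1,1]*d,d],-1)
    if "mount" in i:
        M=np.array(i["mount"]); q=o["ee_rot"]; R=Ro.from_quat([q[1],q[2],q[3],q[0]]).as_matrix()
        W=(P@M[:3,:3].T+M[:3,3])@R.T+np.array(o["tool_pos"])
    else:
        R=np.array(i["R"]);t=np.array(i["t"]); W=(P-t)@R
    W[d==0]=np.nan
    return im,d,W
def yaw():
    q=env.get_obs()["ee_rot"]; R=Ro.from_quat([q[1],q[2],q[3],q[0]]).as_matrix()
    return np.degrees(np.arctan2(R[1,0],R[0,0])),R
def rect(pts):
    (c,s,a)=cv2.minAreaRect((pts[:,:2]*1000).astype(np.float32))
    if s[0]<s[1]: s=(s[1],s[0]); a+=90
    return np.round(c,1),np.round(s,1),round(((a+90)%180)-90,2)
def top_rect(W,mask):
    # largest connected component of mask
    n,l,st,_=cv2.connectedComponentsWithStats(mask.astype(np.uint8))
    k=1+np.argmax(st[1:,4]); m=l==k
    return rect(W[m]),m.sum(),np.nanmedian(W[m][:,2])
E
python3 - <<'E'
from h import *
im,d,W=grab("top")
hsv=cv2.cvtColor(im,cv2.COLOR_BGR2HSV)
z=W[...,2]
def roi(u0,u1,v0,v1):
    m=np.zeros((480,640),bool); m[v0:v1,u0:u1]=1; return m
def show(n,m): print(n,top_rect(W,m))
print("bench z",np.nanmedian(z[300:340,300:380]))
show("fence long",roi(195,330,195,260)&(z>.022)&(z<.036))
show("meter top",roi(205,260,265,335)&(z>.045)&(z<.07))
show("lid",roi(375,470,160,315)&(z>.085)&(z<.105))
show("knob",roi(375,470,160,315)&(z>.112))
show("tinallgreen",roi(375,470,160,315)&(z>.08))
show("mat",roi(445,545,180,325)&(hsv[...,1]>90)&(z<.012)&(im[...,2]<190)&(z>-0.01))
show("battery",roi(120,185,310,375)&(z>.035))
show("jar",roi(270,310,130,170)&(z>.05)); show("hh",roi(330,370,130,170)&(z>.09))
show("ant",roi(340,370,220,280)&(z>.007)); show("mug",roi(410,480,120,170)&(z>.06))
# fence pieces
m=roi(195,330,195,260)&(z>.022)&(z<.036); p=W[m]*1000
xm=p[:,0]; 
L=p[p[:,1]<p[:,1].max()-30]; S=p[p[:,0]<p[:,0].max()-25]
print("long",rect(L/1000)); print("short",rect(S/1000))
E
```

```text
bench z 0.0009519986276873993
fence long ((array([562.2, 190.3]), array([285.4, 113.8]), 88.98), np.int64(1126), np.float64(0.031132122329532753))
meter top ((array([396.9, 253.9]), array([100.4,  61.6]), 12.88), np.int64(1234), np.float64(0.05668568090389195))
lid ((array([ 530.3, -176.7]), array([280.7, 131.3]), 5.07), np.int64(7177), np.float64(0.09507037971721034))
knob ((array([ 529.5, -176.2]), array([49.8, 22.5]), 4.93), np.int64(249), np.float64(0.12245894836252036))
tinallgreen ((array([ 530.3, -176.7]), array([280.7, 131.3]), 5.07), np.int64(7442), np.float64(0.09515647798742836))
mat ((array([ 503.1, -368.9]), array([353.3, 242.3]), -3.13), np.int64(13393), np.float64(0.002757698062344493))
battery ((array([306.5, 432.6]), array([100. ,  61.8]), 33.42), np.int64(1330), np.float64(0.05101936437193036))
jar ((array([745.7, 116.9]), array([56.1, 53.9]), 42.08), np.int64(536), np.float64(0.08069259952033389))
hh ((array([730.8, -24.6]), array([59.8, 37.9]), -85.91), np.int64(520), np.float64(0.1205955684380713))
ant ((array([513.2, -34.5]), array([112.7,  15.8]), -3.62), np.int64(311), np.float64(0.015196942707822228))
mug ((array([ 734.5, -251.3]), array([107.8,  78.6]), -60.39), np.int64(592), np.float64(0.08066867300208994))
long (array([610.8, 174.8]), array([256.2,  17.1]), 88.3)
short (array([551.6, 324.8]), array([87.8, 16.4]), -1.82)
```

```bash
python3 - <<'E'
from h import *
im,d,W=grab("top")
z=W[...,2]
hsv=cv2.cvtColor(im,cv2.COLOR_BGR2HSV)
print(hsv[250,495],hsv[300,500],hsv[250,580],hsv[330,500])
g=cv2.blur(im,(5,5)).astype(int)
m=np.zeros((480,640),bool); m[170:335,440:550]=1
m&=(g[...,2]<185)&(g[...,2]-g[...,0]>30)&(z<.02)
m=cv2.morphologyEx(m.astype(np.uint8),cv2.MORPH_OPEN,np.ones((9,9)))
print("mat",top_rect(W,m>0))
cv2.imwrite("pics/matm.png",np.hstack([m*255,cv2.cvtColor(im,cv2.COLOR_BGR2GRAY)])[150:350])
# fence: fit lines on inner edges
f=np.zeros((480,640),bool); f[195:260,195:330]=1; f&=(z>.026)&(z<.036)
p=W[f]*1000
a=np.radians(-1.8)
for _ in range(3):
    R=np.array([[np.cos(a),np.sin(a)],[-np.sin(a),np.cos(a)]]); q=p[:,:2]@R.T
    lo=q[:,1]<q[:,1].max()-30
    b=np.floor(q[lo,1]/6); 
    mids=np.array([[q[lo][b==k,1].mean(),(q[lo][b==k,0].min()+q[lo][b==k,0].max())/2] for k in np.unique(b)])[1:-1]
    s=np.polyfit(mids[:,0],mids[:,1],1); print("res",s, "deg add",np.degrees(np.arctan(-s[0])))
    a+=np.arctan(-s[0])
print("yaw",np.degrees(a))
R=np.array([[np.cos(a),np.sin(a)],[-np.sin(a),np.cos(a)]]); q=p[:,:2]@R.T
lo=q[:,1]<q[:,1].max()-30; sh=q[:,0]<q[:,0].max()-30
print("ext",q.min(0),q.max(0),"long x",q[lo,0].min(),q[lo,0].max(),"short y",q[sh,1].min(),q[sh,1].max())
c=np.array([q[lo,0].mean()-7.5,q[sh,1].mean()-7.5]); print("corner",c@R)
E
```

```text
[ 15 117 107] [ 15 120 140] [ 17  98 151] [ 16  93 148]
mat ((array([ 504.3, -368.4]), array([410.3, 257.5]), -4.92), np.int64(16047), np.float64(0.0023682791852614807))
res [-4.24579212e-04  6.04750494e+02] deg add 0.024326595447865026
res [2.29761446e-04 6.04719642e+02] deg add -0.013164360915507576
res [-1.20422213e-04  6.04729323e+02] deg add 0.006899684541097367
yaw -1.7819380809265453
ext [498.5242247   65.56639531] [613.39521547 349.5985668 ] long x 596.6862211365844 613.3952154688219 short y 333.6494550482441 349.5985667980897
corner [607.3206706  315.29458512]
```

View pics/matm.png

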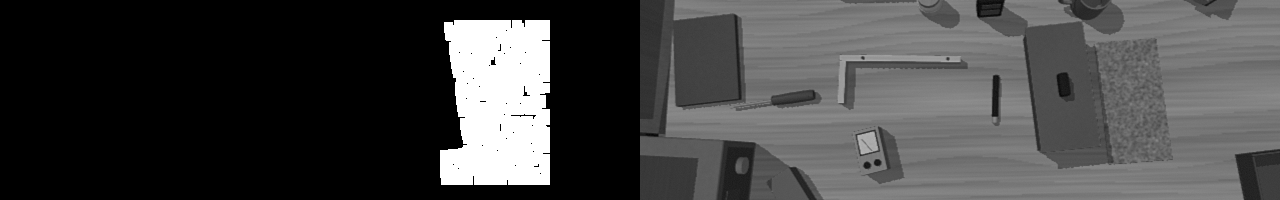

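```bash
python3 - <<'E'
from h import *
im=cv2.imread("pics/top0.png")
c=cv2.resize(im[175:325,440:550],None,fx=4,fy=4,interpolation=cv2.INTER_NEAREST); cv2.imwrite("pics/matc.png",c)
E
```

```text
(no output)
```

View pics/matc.png

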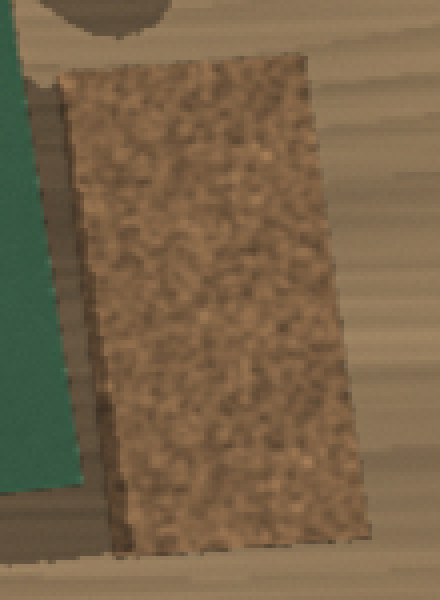

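```bash
python3 - <<'E'
from h import *
i=cams.camera_info("top");K,R,t=[np.array(i[k]) for k in("K","R","t")]
P=[]
for u,v in[(62,73),(306,57),(371,538),(115,553)]:
    r=R.T@np.linalg.inv(K)@[u/4+440-.5,v/4+175-.5,1]; c=-R.T@t
    P.append((c+r*(.003-c[2])/r[2])*1000)
P=np.array(P);print(P.round(1),P.mean(0),rect(P/1000),np.linalg.norm(P-np.roll(P,1,0),axis=1))
E
```

```text
[[ 644.8 -280.1    3. ]
 [ 651.7 -427.9    3. ]
 [ 363.9 -443.6    3. ]
 [ 358.1 -294.     3. ]] [ 504.60961982 -361.38758163    3.        ] (array([ 504.3, -361.8]), array([288.5, 149.6]), 2.79) [287.00521937 148.01210232 288.18818951 149.64241228]
```

jog_arm --rows '[2.45,2.7,0,5.15,2.45,2.7,0,5.15,2.45,2.7,0,5.15,2.45,2.7,0,5.15,2.45,2.7,0,5.15,2.45,2.7,0,5.15,2.45,2.7,0,5.15,2.45,2.7,0,5.15,2.45,2.7,0,5.15,2.45,2.7,0,5.15,2.45,2.7,0,5.15,2.45,2.7,0,5.15,2.45,2.7,0,5.15,2.45,2.7,0,5.15,2.45,2.7,0,5.15,2.45,2.7,0,5.15,0,0,0,0,0,0,0,0]' --jaw 0.2

```text
t: 1.75
tool_pos: [0.5304, -0.1761, 0.222]
ee_rot: [-0.0, -0.046, 0.999, 0.0]
wrist_force: [-0.1, -1.1, -0.7]
opening: 0.798
```

```bash
python3 - <<'E'
from h import *
o=env.get_obs();print(o["tool_pos"],yaw()[0],o["qpos"],o["opening"])
im,d,W=grab("wrist","w1")
z=W[...,2]
for a,b in[(.112,.14),(.088,.1)]:
    try: print(top_rect(W,(z>a)&(z<b)))
    except Exception as e: print(e)
E
```

```text
[ 0.53039675 -0.17613148  0.22204402] -174.74032167985652 [-3.07167595e-02  2.73341617e-01 -1.57086688e-01 -1.47561095e-04
 -1.14120243e+00  1.22576884e-01] 0.7981221071379889
((array([ 530.5, -176.4]), array([50.1, 21.4]), 4.91), np.int64(2253), np.float64(0.12009377040015783))
((array([ 530.6, -175.8]), array([280.8, 129.6]), 5.24), np.int64(57531), np.float64(0.0924733723170928))
```

View pics/w1.png

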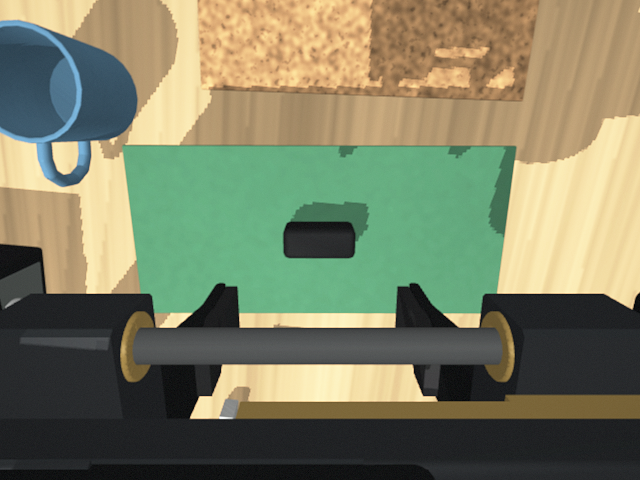

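jog_arm --rows '[0,0,-3.5,0,0,0,-3.5,0,0,0,-3.0,0,0,0,-1.5,0,0,0,-0.6,0,0,0,0,0,0,0,0,0]'

```text
t: 2.38
tool_pos: [0.5299, -0.1785, 0.1026]
ee_rot: [0.001, -0.044, 0.999, -0.0]
wrist_force: [-0.3, 0.2, 1.3]
opening: 0.802
```

jog_arm --rows '[0,0,0,0,0,0,0,0,0,0,0,0,0,0,0,0,0,0,0,0,0,0,0,0]' --jaw 1

```text
t: 2.88
tool_pos: [0.5298, -0.1777, 0.1024]
ee_rot: [0.0, -0.045, 0.999, -0.0]
wrist_force: [-1.0, 0.4, 3.9]
opening: 0.572
```

jog_arm --rows '[0,0,1,0,0,0,2,0,0,0,2,0,0,0,1,0,-0.3,-2,0,-0.3,-0.3,-2.3,0,-0.3,-0.3,-2.4,0,-0.3,-0.3,-2.4,0,-0.3,-0.3,-2.4,0,-0.3,-0.3,-2.4,0,-0.3,-0.3,-2.3,0,-0.3,-0.3,-1.8,0,-0.2,0,-0.4,0,0,0,0,0,0,0,0,0,0]'

```text
t: 4.13
tool_pos: [0.5051, -0.3611, 0.1608]
ee_rot: [-0.001, -0.024, 1.0, 0.001]
wrist_force: [0.1, -0.5, -3.6]
opening: 0.578
```

```bash
python3 - <<'E'
from h import *
o=env.get_obs();print(o["tool_pos"],yaw()[0],o["wrist_force"],o["opening"])
im,d,W=grab("top","t2"); z=W[...,2]
m=np.zeros((480,640),bool); m[150:350,430:560]=1
print(top_rect(W,m&(z>.1)&(z<.17)))
cv2.imwrite("pics/t2c.png",cv2.resize(im[150:330,370:560],None,fx=3,fy=3))
E
```

```text
[ 0.50512867 -0.36110708  0.16084617] -177.2186569849785 [ 0.12583006 -0.45206269 -3.5715952 ] 0.5779172405429546
((array([ 393.1, -396.4]), array([72.3, 54.7]), 89.8), np.int64(809), np.float64(0.1531883544451435))
```

View pics/t2c.png

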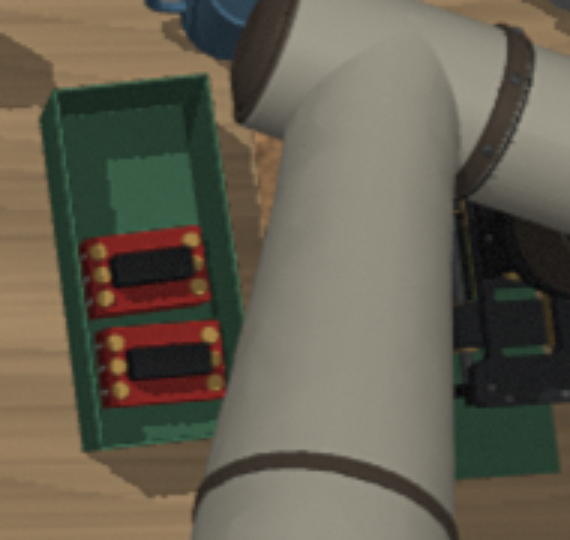

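jog_arm --rows '[0,0,-2,0,0,0,-3,0,0,0,-3,0,0,0,-2,0,0,0,-1.5,0,0,0,-1,0,0,0,-0.5,0,0,0,-0.3,0,0,0,0,0,0,0,0,0]'

```text
t: 5.02
tool_pos: [0.5063, -0.3618, 0.0296]
ee_rot: [0.001, -0.025, 1.0, -0.0]
wrist_force: [0.5, 1.2, -2.6]
opening: 0.566
```

jog_arm --rows '[0,0,-0.2,0,0,0,-0.1,0,0,0,-0.1,0,0,0,0,0,0,0,0,0]'

```text
t: 5.43
tool_pos: [0.5058, -0.3619, 0.0254]
ee_rot: [0.0, -0.025, 1.0, -0.0]
wrist_force: [-0.8, 0.8, 2.5]
opening: 0.577
```

jog_arm --rows '[0,0,0,0,0,0,0,0,0,0,0,0,0,0,1,0,0,0,3,0,0,0,4,0,0,0,4,0,0,0,4,0,0,0,3,0,0,0,0,0,0,0,0,0]' --jaw 0.2

```text
t: 6.35
tool_pos: [0.5065, -0.3621, 0.218]
ee_rot: [0.003, -0.025, 1.0, -0.001]
wrist_force: [0.1, 1.3, -0.2]
opening: 0.801
```

```bash
python3 - <<'E'
from h import *
o=env.get_obs();print(o["tool_pos"],yaw()[0],o["wrist_force"],o["opening"])
im,d,W=grab("wrist","w3"); z=W[...,2]
for a,b in[(.035,.06),(.010,.03)]:
    print(top_rect(W,(z>a)&(z<b)&(abs(W[...,1]+.36)<.09)))
E
```

```text
[ 0.50651283 -0.3620595   0.21796839] -177.18756744196133 [ 0.08618263  1.28395388 -0.22810874] 0.8009745083793804
((array([ 507.1, -360.5]), array([49.9, 21.2]), 2.89), np.int64(1424), np.float64(0.043057669458993766))
((array([ 507.2, -359.5]), array([280.9, 130.5]), 2.81), np.int64(39819), np.float64(0.015447211419085477))
```

View pics/w3.png

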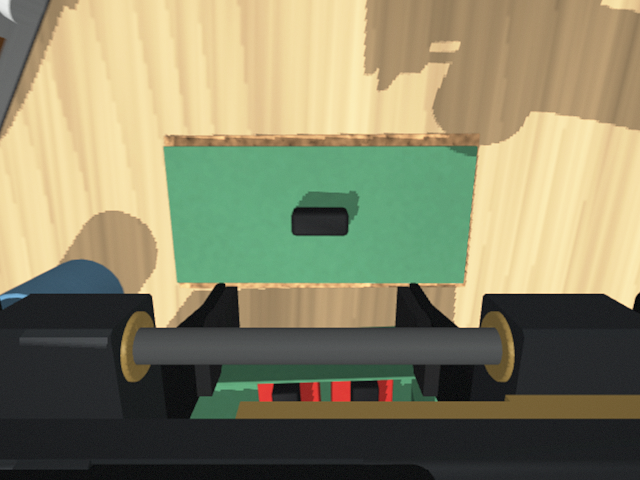

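jog_arm --rows '[-0.64,3.62,0,-4.7,-0.64,3.62,0,-4.7,-0.64,3.62,0,-4.7,-0.64,3.62,0,-4.7,-0.64,3.62,0,-4.7,-0.64,3.62,0,-4.7,-0.64,3.62,0,-4.7,-0.64,3.62,0,-4.7,-0.64,3.62,0,-4.7,-0.64,3.62,0,-4.7,-0.64,3.62,0,-4.7,-0.64,3.62,0,-4.7,-0.64,3.62,0,-4.7,-0.64,3.62,0,-4.7,-0.64,3.62,0,-4.7,-0.64,3.62,0,-4.7,-0.64,3.62,0,-4.7,0,0,0,0,0,0,0,0]' --jaw 0.03

```text
t: 7.98
tool_pos: [0.3955, 0.2546, 0.2128]
ee_rot: [-0.0, 0.622, 0.783, -0.002]
wrist_force: [-0.4, -0.1, -0.3]
opening: 0.972
```

```bash
python3 - <<'E'
from h import *
o=env.get_obs();print(o["tool_pos"],yaw()[0],o["wrist_force"],o["opening"])
im,d,W=grab("wrist","w4"); z=W[...,2]
mm=lambda cx,cy,r:(abs(W[...,0]-cx)<r)&(abs(W[...,1]-cy)<r)
print("meter",top_rect(W,(z>.045)&(z<.07)&mm(.397,.254,.1)))
im,d,W=grab("top","t4"); z=W[...,2]
print("meter top",top_rect(W,(z>.045)&(z<.07)&mm(.397,.254,.08)))
m=(z>.038)&(z<.052)&mm(.53,-.18,.15)
n,l,st,_=cv2.connectedComponentsWithStats(m.astype(np.uint8))
for k in range(1,n):
    if st[k,4]>60: print("c",rect(W[l==k]),st[k,4],np.median(W[l==k][:,2]))
m=(z>.06)&(z<.082)&mm(.53,-.18,.12)
n,l,st,_=cv2.connectedComponentsWithStats(m.astype(np.uint8))
for k in range(1,n):
    if st[k,4]>60: print("bar",rect(W[l==k]),st[k,4],np.median(W[l==k][:,2]))
m=(z>.083)&(z<.1)&mm(.53,-.18,.2); print("tin",top_rect(W,m))
E
```

```text
[0.39552837 0.25458444 0.21277525] 103.10254757828511 [-0.35540766 -0.14721242 -0.28776123] 0.9716265371546693
meter ((array([395.9, 254.4]), array([99.1, 60.1]), 12.99), np.int64(8516), np.float64(0.0541084072928181))
meter top ((array([360.3, 245.1]), array([60.2, 25.1]), -77.19), np.int64(278), np.float64(0.056294416105177936))
c (array([ 653.5, -193.5]), array([107.3,  51.8]), 59.47) 92 0.044488317958977404
c (array([ 497.6, -235.9]), array([184.1,   2.5]), 5.14) 127 0.04592440585168433
c (array([ 527.4, -179.5]), array([90.3, 60. ]), -83.86) 699 0.04458081223689483
c (array([ 455.8, -188.7]), array([90.7, 60. ]), -86.42) 724 0.044478461228081995
bar (array([ 530.4, -233. ]), array([239.1,   2.7]), 5.15) 257 0.0704636910635476
bar (array([ 528.8, -117.7]), array([234.5,   2. ]), 4.96) 153 0.07087521549493615
bar (array([ 527.3, -179.6]), array([60.5, 24.2]), -83.78) 301 0.07182214101674825
bar (array([ 455.7, -188.8]), array([60.7, 24.2]), -86.06) 303 0.07189240690738159
tin ((array([ 530.1, -176.8]), array([270.4, 119.4]), 5.08), np.int64(670), np.float64(0.09004867697684935))
```

View pics/w4.png

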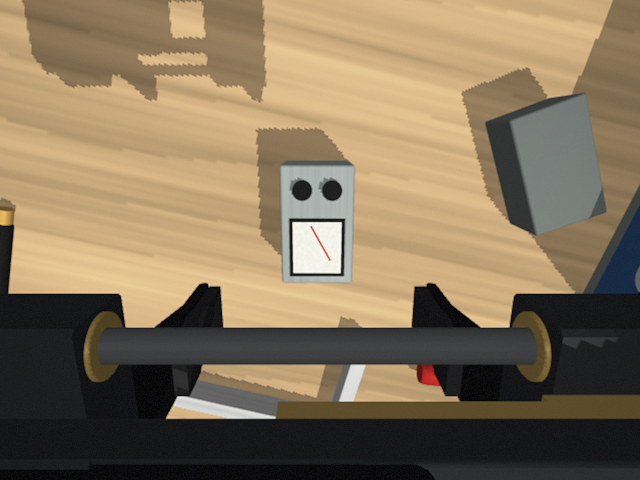

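jog_arm --rows '[0,0,-3,0,0,0,-4,0,0,0,-4,0,0,0,-4,0,0,0,-2.5,0,0,0,-1.4,0,0,0,0,0,0,0,0,0]'

```text
t: 8.75
tool_pos: [0.3968, 0.2522, 0.0251]
ee_rot: [0.0, 0.624, 0.782, -0.001]
wrist_force: [0.4, 0.3, 0.0]
opening: 0.972
```

jog_arm --rows '[0,0,0,0,0,0,0,0,0,0,0,0,0,0,0,0,0,0,0,0,0,0,0,0]' --jaw 1

```text
t: 9.25
tool_pos: [0.397, 0.2542, 0.0264]
ee_rot: [0.0, 0.623, 0.782, 0.001]
wrist_force: [-1.7, -0.5, 5.1]
opening: 0.686
```

jog_arm --rows '[0,0,0.7,0,0,0,0.8,0,1.5,0.1,0,-1.5,2,0.1,0,-2,2.2,0.1,0,-2.3,2.2,0.1,0,-2.3,2.2,0.1,0,-2.3,2.2,0.1,0,-2.2,2,0.1,0,-1.7,1,0.1,0,-0.5,0.3,0,0,0,0,0,0,0,0,0,0,0]'

```text
t: 10.33
tool_pos: [0.5513, 0.2612, 0.0401]
ee_rot: [-0.0, 0.719, 0.695, -0.001]
wrist_force: [0.3, -0.6, -3.8]
opening: 0.687
```

```bash
python3 - <<'E'
from h import *
o=env.get_obs();print(o["tool_pos"],yaw()[0],o["wrist_force"],o["opening"])
im,d,W=grab("scene","s5")
cv2.imwrite("pics/s5c.png",cv2.resize(im[150:320,270:470],None,fx=3,fy=3))
E
```

```text
[0.55125519 0.26119496 0.04009888] 88.1157057100434 [ 0.27272442 -0.57267421 -3.76176392] 0.6869678625297878
```

View pics/s5c.png

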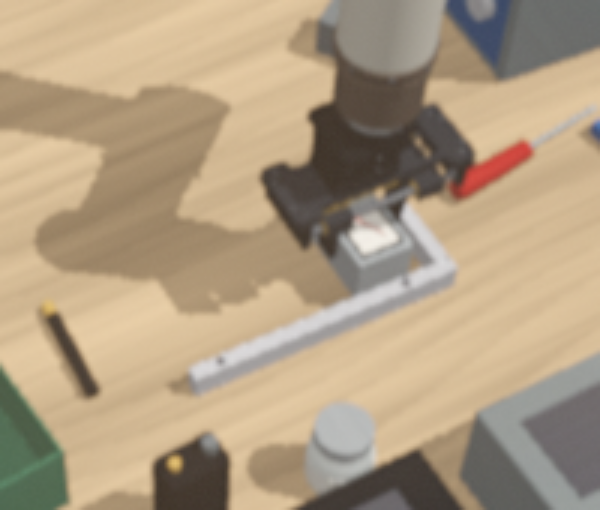

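jog_arm --rows '[0,0,-0.6,0,0,0,-0.5,0,0,0,-0.25,0,0,0,0,0,0.2,0,0,0,0.2,0,0,0,0.2,0,0,0,0,0,0,0]'

```text
t: 11.05
tool_pos: [0.5564, 0.2614, 0.0266]
ee_rot: [-0.001, 0.719, 0.695, -0.002]
wrist_force: [-6.5, 1.2, -0.7]
opening: 0.691
```

jog_arm --rows '[0.1,0,0,0,0.1,0,0,0,0,0,0,0]'

```text
t: 11.3
tool_pos: [0.5564, 0.2613, 0.0266]
ee_rot: [-0.002, 0.719, 0.695, -0.004]
wrist_force: [-14.0, 3.9, 3.7]
opening: 0.69
```

jog_arm --rows '[-0.15,0,0,0,0,0,0,0,0,0,0,0,0,0,0,0,0,0,1,0,0,0,3.5,0,0,0,4,0,0,0,4,0,0,0,0,0]' --jaw 0.16

```text
t: 12.05
tool_pos: [0.5644, 0.2642, 0.1628]
ee_rot: [0.003, 0.718, 0.696, 0.009]
wrist_force: [0.9, 0.0, 2.1]
opening: 0.836
```

jog_arm --rows '[0,-0.43,0,6.44,0,-0.43,0,6.44,0,-0.43,0,6.44,0,-0.43,0,6.44,0,-0.43,0,6.44,0,-0.43,0,6.44,0,-0.43,0,6.44,0,-0.43,0,6.44,0,-0.43,0,6.44,0,-0.43,0,6.44,0,-0.43,0,6.44,0,-0.43,0,6.44,0,-0.43,0,6.44,0,-0.43,0,6.44,0,0,0,0,0,0,0,0]' --jaw 0.31

```text
t: 13.38
tool_pos: [0.5596, 0.2014, 0.1527]
ee_rot: [0.001, 0.017, 1.0, 0.0]
wrist_force: [0.5, 0.9, -0.9]
opening: 0.692
```

```bash
python3 - <<'E'
from h import *
o=env.get_obs();print(o["tool_pos"],yaw()[0],o["wrist_force"],o["opening"])
im,d,W=grab("wrist","w6"); z=W[...,2]
mm=lambda cx,cy,r:(abs(W[...,0]-cx)<r)&(abs(W[...,1]-cy)<r)
im,d,W=grab("top","t6"); z=W[...,2]
print("meter top",top_rect(W,(z>.045)&(z<.07)&mm(.556,.26,.08)))
cv2.imwrite("pics/t6c.png",cv2.resize(im[150:330,170:360],None,fx=3,fy=3))
E
```

```text
[0.55958602 0.2013753  0.15268555] 178.06897011620572 [ 0.51437088  0.88908107 -0.87958558] 0.6919266026194942
meter top ((array([542.9, 284.9]), array([72.2, 17.3]), -8.49), np.int64(144), np.float64(0.05668052934559687))
```

View pics/t6c.png

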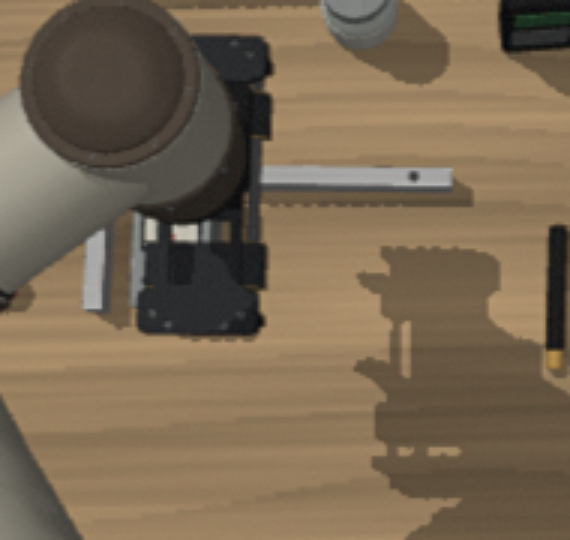

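View pics/w6.png

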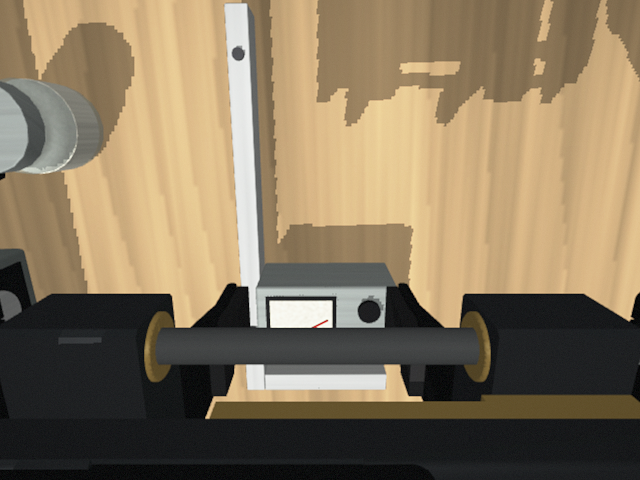

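jog_arm --rows '[-0.4,0,-3,0,-0.4,0,-4,0,0,0,-4,0,0,0,-1.8,0,0,0,-0.7,0,0,0,0,0,0,0,0,0]'

```text
t: 14.07
tool_pos: [0.5523, 0.2022, 0.018]
ee_rot: [0.001, 0.015, 1.0, 0.0]
wrist_force: [0.3, 0.4, 0.3]
opening: 0.689
```

jog_arm --rows '[0,1,0,0,0.03,1,0,0,0.03,0.8,0,0,0.03,0.6,0,0,0.03,0.5,0,0,0,0.3,0,0,0,0,0,0]'

```text
t: 14.65
tool_pos: [0.5526, 0.2446, 0.0172]
ee_rot: [0.0, 0.015, 1.0, 0.001]
wrist_force: [0.1, -0.6, -1.6]
opening: 0.687
```

jog_arm --rows '[0,0.1,0,0,0,0.1,0,0,0,0,0,0]'

```text
t: 14.9
tool_pos: [0.5523, 0.2454, 0.0169]
ee_rot: [-0.0, 0.015, 1.0, -0.0]
wrist_force: [-0.2, -1.3, 0.9]
opening: 0.69
```

jog_arm --rows '[0,0.1,0,0,0,0.1,0,0,0,0.1,0,0,0,0,0,0]'

```text
t: 15.23
tool_pos: [0.5522, 0.2471, 0.0169]
ee_rot: [-0.001, 0.015, 1.0, -0.001]
wrist_force: [1.0, -6.6, 2.5]
opening: 0.694
```

```bash
python3 - <<'E'
from h import *
o=env.get_obs();print(o["tool_pos"],yaw()[0],o["wrist_force"],o["opening"])
im,d,W=grab("wrist","w7")
E
```

```text
[0.55224972 0.24712244 0.01694539] 178.26270945957666 [ 0.99088318 -6.58372074  2.4575445 ] 0.6936508765051845
```

View pics/w7.png

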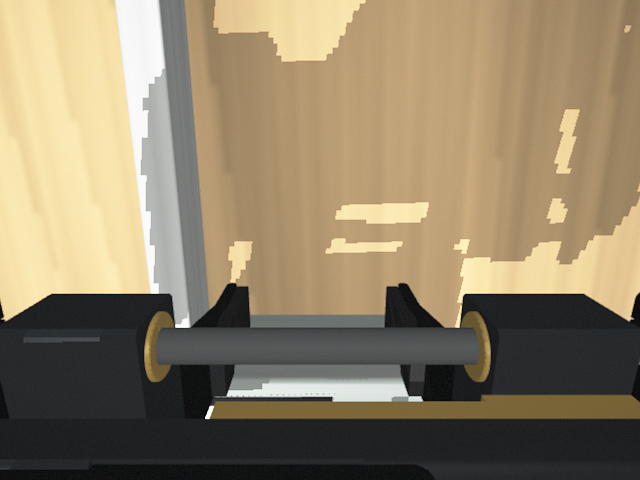

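jog_arm --rows '[0,0.1,0,0,0,0.1,0,0,0,0.1,0,0,0,0,0,0]'

```text
t: 15.62
tool_pos: [0.5521, 0.2472, 0.017]
ee_rot: [-0.002, 0.015, 1.0, -0.003]
wrist_force: [3.3, -15.1, 2.3]
opening: 0.687
```

jog_arm --rows '[0,-0.8,0,0,0,-1,0,0,0,0,3,0,0,0,4,0,0,0,4,0,0,0,4,0,-0.2,-3.3,0,-6.86,-0.2,-3.3,0,-6.86,-0.2,-3.3,0,-6.86,-0.2,-3.3,0,-6.86,-0.2,-3.3,0,-6.86,-0.2,-3.3,0,-6.86,-0.2,-3.3,0,-6.86,-0.2,-3.3,0,-6.86,-0.2,-3.3,0,-6.86,-0.2,-3.3,0,-6.86,-0.2,-3.3,0,-6.86,-0.2,-3.3,0,-6.86,0,-1.5,0,0,0,0,0,0]' --jaw 0.23

```text
t: 17.28
tool_pos: [0.5282, -0.1799, 0.1668]
ee_rot: [0.0, 0.671, 0.742, 0.0]
wrist_force: [1.5, 0.8, 0.3]
opening: 0.774
```

```bash
python3 - <<'E'
from h import *
o=env.get_obs();print(o["tool_pos"],yaw()[0],o["wrist_force"],o["opening"])
im,d,W=grab("wrist","w8"); z=W[...,2]
mm=lambda cx,cy,r:(abs(W[...,0]-cx)<r)&(abs(W[...,1]-cy)<r)
for a,b in((.06,.08),(.036,.052)):
  n,l,st,_=cv2.connectedComponentsWithStats(((z>a)&(z<b)&mm(.53,-.177,.13)).astype(np.uint8))
  for k in range(1,n):
    if st[k,4]>500: print(rect(W[l==k]),st[k,4])
im,d,W=grab("top","t8"); z=W[...,2]
mk=(z>.045)&(z<.07)&mm(.556,.27,.09)
print("meter top",top_rect(W,mk))
# in fence frame
a=np.radians(-1.78);q=(W[mk][:,:2]*1000-[607.3,315.3])@np.array([[np.cos(a),-np.sin(a)],[np.sin(a),np.cos(a)]]);print(q.min(0),q.max(0))
cv2.imwrite("pics/t8c.png",cv2.resize(im[170:300,170:360],None,fx=4,fy=4))
E
```

```text
[ 0.52822164 -0.17990831  0.16681418] 95.72505760308887 [1.50503918 0.80650086 0.31782446] 0.7736042454846971
(array([ 496.3, -234.6]), array([197.5,  38.2]), -5.93) 2275
(array([ 477.5, -124.2]), array([155.1,   1.1]), 5.22) 1785
(array([ 455.6, -188.1]), array([59.6, 24.1]), -86.32) 3765
(array([ 527.2, -178.8]), array([60.1, 24.7]), -83.72) 3211
(array([ 502.9, -234. ]), array([210.1,  37.5]), -5.25) 1489
(array([ 499.4, -122.4]), array([199.4,   1.1]), 5.1) 1187
(array([ 455.6, -188.1]), array([90.7, 60.1]), -86.53) 7805
(array([ 527.1, -178.9]), array([91.4, 60.2]), -83.57) 6090
(array([ 652.9, -123.4]), array([52.8, 25. ]), -51.21) 738
meter top ((array([556.1, 287.1]), array([100.8,  61.2]), -1.48), np.int64(1169), np.float64(0.05702325310247806))
[-100.82086071  -60.5344464 ] [-0.07135491  0.73292101]
```

View pics/t8c.png

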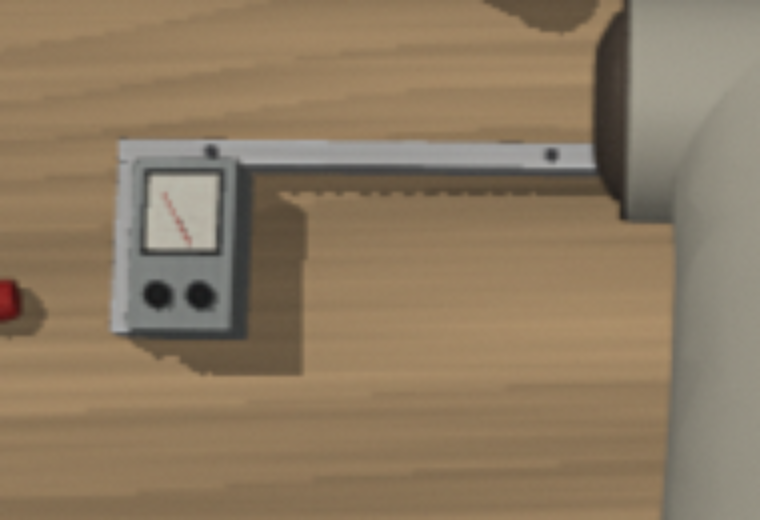

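View pics/w8.png

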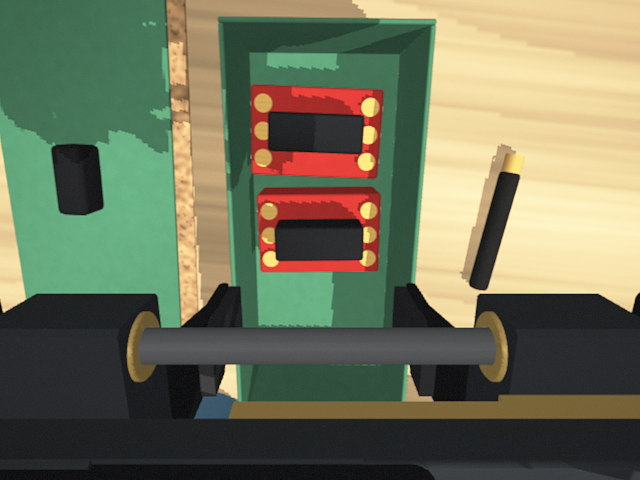

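jog_arm --rows '[-0.1,0.05,-3,0.5,0,0,-3.5,0,0,0,-1.7,0,0,0,0,0,0,0,0,0]'

```text
t: 17.8
tool_pos: [0.5275, -0.1759, 0.0847]
ee_rot: [-0.0, 0.665, 0.746, -0.0]
wrist_force: [-0.2, 0.5, -0.7]
opening: 0.771
```

jog_arm --rows '[0,0,0,0,0,0,0,0]'

```text
t: 17.97
tool_pos: [0.529, -0.1766, 0.087]
ee_rot: [0.002, 0.666, 0.746, 0.001]
wrist_force: [-0.5, 0.9, -0.9]
opening: 0.768
```

```bash
cat >> h.py <<'E'
def wrel(zlo,zhi,cx,cy,r,save=None,mn=400):
    "components in world z band near (cx,cy); prints offset from the tool"
    o=env.get_obs(); im,d,W=grab("wrist",save); z=W[...,2]; p=np.array(o["tool_pos"])*1000
    m=(z>zlo)&(z<zhi)&(abs(W[...,0]-cx)<r)&(abs(W[...,1]-cy)<r)
    n,l,st,_=cv2.connectedComponentsWithStats(m.astype(np.uint8))
    print("tool",p.round(1),"yaw",round(yaw()[0],2))
    for k in range(1,n):
        if st[k,4]>mn: c,s,a=rect(W[l==k]); print(" c",c,"s",s,"a",a,"rel",(c-p[:2]).round(1),st[k,4])
E
python3 - <<'E'
from h import *
for i in range(3): wrel(.06,.08,.527,-.18,.05,f"w9{i}")
E
```

```text
tool [ 529.  -176.6   87. ] yaw 96.5
 c [ 527.1 -178.8] s [60.1 24.8] a -83.92 rel [-1.9 -2.2] 6326
tool [ 528.8 -176.7   86.8] yaw 96.48
 c [ 526.8 -178.8] s [60.1 24.4] a -84.11 rel [-2.  -2.1] 6292
tool [ 528.5 -176.8   86.7] yaw 96.46
 c [ 526.8 -178.8] s [60.1 24.4] a -83.62 rel [-1.7 -2. ] 6323
```

View pics/w92.png

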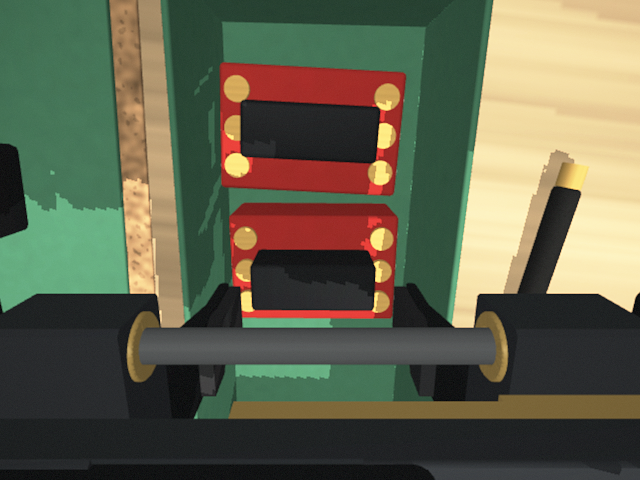

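jog_arm --rows '[-0.18,-0.2,0,0,0,0,0,0,0,0,0,0]'

```text
t: 18.37
tool_pos: [0.5255, -0.1792, 0.0853]
ee_rot: [0.0, 0.666, 0.746, 0.0]
wrist_force: [0.9, 0.8, 0.1]
opening: 0.774
```

```bash
python3 - <<'E'
from h import *
wrel(.06,.08,.527,-.18,.05)
E
```

```text
tool [ 525.5 -179.2   85.3] yaw 96.43
 c [ 526.8 -178.8] s [60.2 24.3] a -83.98 rel [1.3 0.4] 6342
```

jog_arm --rows '[0,0.03,-1.3,0,0,0,-1.3,0,0,0,-1.0,0,0,0,0,0,0,0,0,0]'

```text
t: 18.83
tool_pos: [0.5253, -0.1788, 0.0486]
ee_rot: [-0.0, 0.666, 0.746, -0.001]
wrist_force: [0.5, 0.1, 0.6]
opening: 0.769
```

jog_arm --rows '[0,0,-0.2,0,0,0,0,0,0,0,0,0,0,0,0,0,0,0,0,0]' --jaw 1

```text
t: 19.25
tool_pos: [0.526, -0.1787, 0.0474]
ee_rot: [0.0, 0.666, 0.746, 0.0]
wrist_force: [0.6, -0.8, -1.1]
opening: 0.687
```

jog_arm --rows '[0,0,1.5,0,0,0,3.5,0,0,0,3.5,0,0,0,3,0,0,0,0,0,0.23,3.33,0,6.82,0.23,3.33,0,6.82,0.23,3.33,0,6.82,0.23,3.33,0,6.82,0.23,3.33,0,6.82,0.23,3.33,0,6.82,0.23,3.33,0,6.82,0.23,3.33,0,6.82,0.23,3.33,0,6.82,0.23,3.33,0,6.82,0.23,3.33,0,6.82,0.23,3.33,0,6.82,0,0,0,0,0,0,0,0]'

```text
t: 20.83
tool_pos: [0.5521, 0.2223, 0.1603]
ee_rot: [-0.001, 0.014, 1.0, -0.001]
wrist_force: [0.2, 0.1, -3.6]
opening: 0.688
```

```bash
python3 - <<'E'
from h import *
o=env.get_obs();print(o["tool_pos"],yaw()[0],o["wrist_force"],o["opening"])
im,d,W=grab("wrist","w10")
im,d,W=grab("scene","s10")
cv2.imwrite("pics/s10c.png",cv2.resize(im[150:320,270:470],None,fx=3,fy=3))
E
```

```text
[0.55209235 0.22229309 0.16032056] 178.38201097270087 [ 0.1648009   0.06069004 -3.56806714] 0.6882081152281042
```

View pics/w10.png

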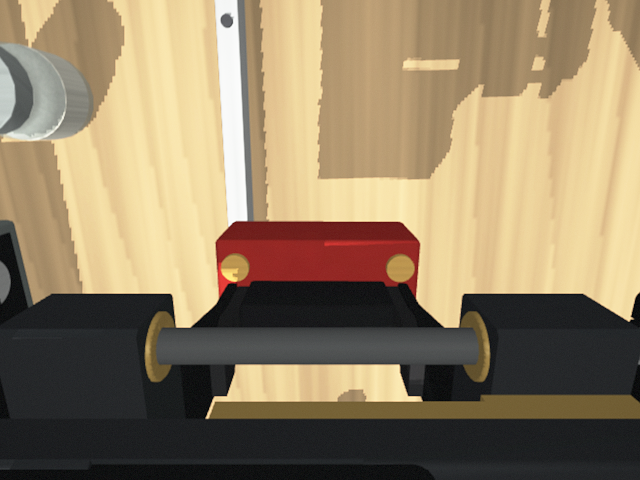

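View pics/s10c.png

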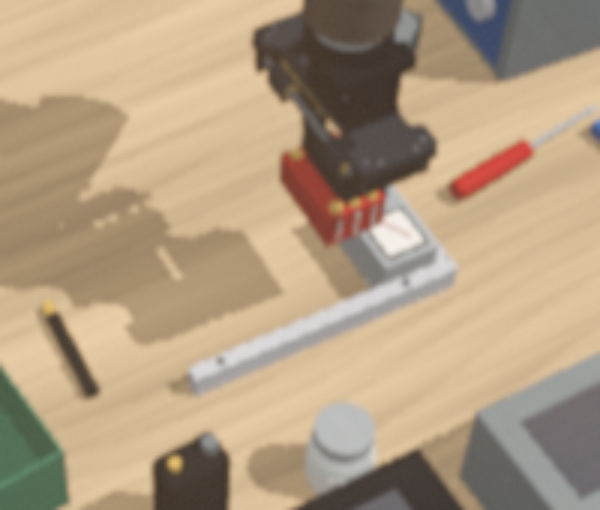

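jog_arm --rows '[0,-0.3,-2,0,0,0,-3,0,0,0,-3,0,0,0,-2,0,0,0,-1,0,0,0,-0.4,0,0,0,0,0]'

```text
t: 21.52
tool_pos: [0.5532, 0.217, 0.0476]
ee_rot: [-0.0, 0.015, 1.0, -0.0]
wrist_force: [0.3, 0.3, -2.8]
opening: 0.688
```

jog_arm --rows '[0,0,-0.15,0,0,0,-0.15,0,0,0,-0.05,0,0,0,0,0]'

```text
t: 21.85
tool_pos: [0.5536, 0.2182, 0.0454]
ee_rot: [0.001, 0.015, 1.0, 0.0]
wrist_force: [0.9, 0.2, -2.9]
opening: 0.688
```

jog_arm --rows '[0,0,-0.1,0,0,0,-0.1,0,0,0,0,0]'

```text
t: 22.1
tool_pos: [0.5537, 0.2183, 0.0444]
ee_rot: [0.001, 0.015, 1.0, 0.0]
wrist_force: [-1.8, -1.3, 5.0]
opening: 0.689
```

jog_arm --rows '[0,0,0.05,0,0.2,0.2,0,0,0.2,0.2,0,0,0.1,0.2,0,0,0,0,0,0]'

```text
t: 22.52
tool_pos: [0.5586, 0.2236, 0.0444]
ee_rot: [0.0, 0.015, 1.0, -0.0]
wrist_force: [-2.3, -3.4, 6.2]
opening: 0.691
```

jog_arm --rows '[0.1,0.1,0,0,0.1,0.1,0,0,0.1,0.1,0,0,0,0,0,0]'

```text
t: 22.85
tool_pos: [0.5592, 0.2244, 0.0446]
ee_rot: [-0.002, 0.015, 1.0, -0.002]
wrist_force: [-7.8, -6.9, 11.8]
opening: 0.69
```

jog_arm --rows '[0.05,0.05,0,0,0,0,0,0]'

```text
t: 23.02
tool_pos: [0.5593, 0.2245, 0.0446]
ee_rot: [-0.003, 0.015, 1.0, -0.003]
wrist_force: [-8.1, -6.7, 13.9]
opening: 0.69
```

jog_arm --rows '[-0.1,-0.1,0,0,0,0,0,0,0,0,0,0,0,0,1,0,0,0,3,0,0,0,4,0,0,0,4,0,0,0,0,0]' --jaw 0.18

```text
t: 23.68
tool_pos: [0.566, 0.2292, 0.1734]
ee_rot: [0.008, 0.014, 1.0, 0.004]
wrist_force: [0.5, 0.7, 1.6]
opening: 0.823
```

jog_arm --rows '[-0.87,-3.45,0,-7.05,-0.87,-3.45,0,-7.05,-0.87,-3.45,0,-7.05,-0.87,-3.45,0,-7.05,-0.87,-3.45,0,-7.05,-0.87,-3.45,0,-7.05,-0.87,-3.45,0,-7.05,-0.87,-3.45,0,-7.05,-0.87,-3.45,0,-7.05,-0.87,-3.45,0,-7.05,-0.87,-3.45,0,-7.05,-0.87,-3.45,0,-7.05,0,0,-2,0,0,0,-3,0,0,0,-2,0,0,0,0,0,0,0,0,0,0,0,0,0]' --jaw 0.24

```text
t: 25.18
tool_pos: [0.4578, -0.1877, 0.0945]
ee_rot: [0.001, 0.684, 0.73, 0.001]
wrist_force: [-0.4, 0.2, 0.7]
opening: 0.76
```

```bash
python3 - <<'E'
from h import *
o=env.get_obs();print(o["opening"])
wrel(.06,.08,.456,-.188,.048,"w11")
im,d,W=grab("top","t11"); z=W[...,2]
mm=lambda cx,cy,r:(abs(W[...,0]-cx)<r)&(abs(W[...,1]-cy)<r)
a=np.radians(-1.78)
for nm,mk in(("meter",(z>.05)&(z<.07)&mm(.556,.287,.045)),("bank",(z>.036)&(z<.047)&mm(.556,.227,.06))):
    print(nm,top_rect(W,mk))
cv2.imwrite("pics/t11c.png",cv2.resize(im[170:300,170:360],None,fx=4,fy=4))
E
```

```text
0.7595900543869537
tool [ 457.8 -187.7   94.5] yaw 93.75
 c [ 455.2 -188.3] s [60.1 24.3] a -86.43 rel [-2.6 -0.6] 5880
meter ((array([547.9, 278.8]), array([75.9, 61.1]), 3.88), np.int64(844), np.float64(0.056977984530412876))
bank ((array([551.8, 219.6]), array([101.5,  61.3]), 3.78), np.int64(679), np.float64(0.041572061816555664))
```

View pics/t11c.png

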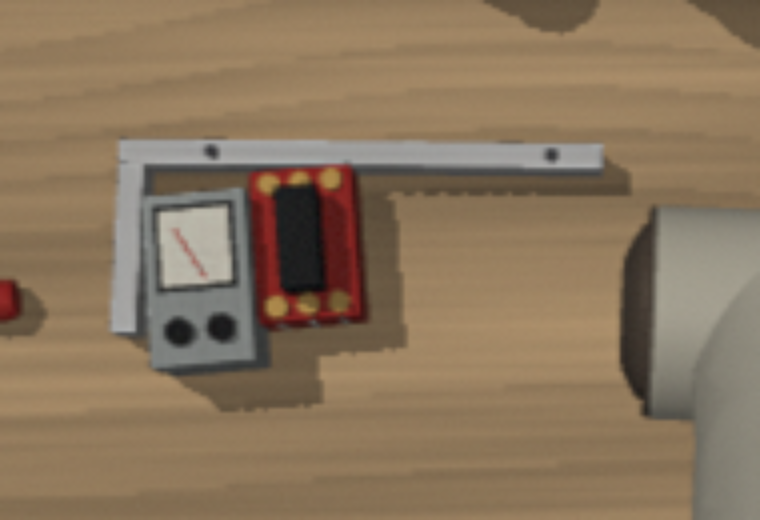

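View pics/w11.png

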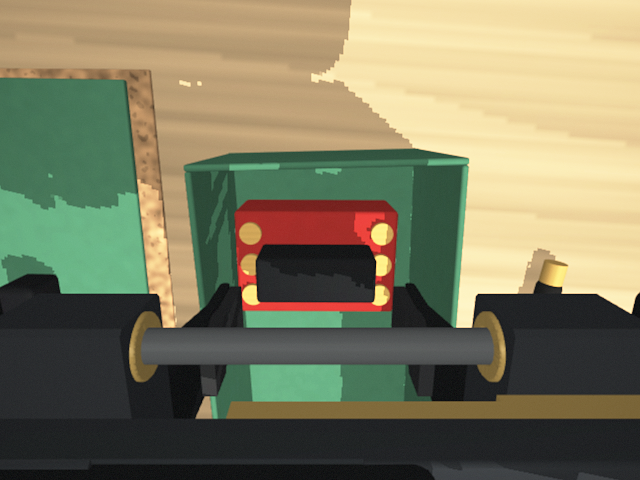

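The meter was knocked out of the corner after I placed the bank, and the bank shifted with it. I'll fix that before taking the second bank.

```bash
cat >> h.py <<'E'
def fence(W): 
    a=np.radians(-1.78); R=np.array([[np.cos(a),np.sin(a)],[-np.sin(a),np.cos(a)]])
    return (np.asarray(W)[...,:2]*1000-[607.3,315.3])@R.T
def row(save=None):
    im,d,W=grab("top",save); z=W[...,2]; F=fence(W)
    box=lambda x0,x1,y0,y1:(F[...,0]>x0)&(F[...,0]<x1)&(F[...,1]>y0)&(F[...,1]<y1)
    for nm,m in(("meter",(z>.051)&(z<.0625)&box(-150,8,-110,8)),("blocks",(z>.036)&(z<.0455)&box(-150,8,-220,8)),("bars",(z>.0645)&(z<.073)&box(-150,10,-220,8))):
        n,l,st,_=cv2.connectedComponentsWithStats(m.astype(np.uint8))
        for k in range(1,n):
            if st[k,4]>100:
                f=F[l==k]; print(nm,rect(f/1000),"min",f.min(0).round(1),"max",f.max(0).round(1),st[k,4])
    if save: cv2.imwrite(f"pics/{save}c.png",cv2.resize(im[170:300,170:360],None,fx=4,fy=4))
E
python3 - <<'E'
from h import *
row()
E
```

```text
meter (array([-70.2, -39.3]), array([100.3,  61.1]), 6.56) min [-123.   -72.8] max [-18.5  -4.6] 1125
blocks (array([-46.5, -97.2]), array([93.7, 61.2]), 6.11) min [ -96.3 -131.6] max [  1.4 -63. ] 629
bars (array([-47.7, -97.6]), array([59.9, 24.5]), 6.25) min [ -78.  -111.7] max [-18.7 -82.3] 261
```

jog_arm --rows '[0,0,2,0,0,0,2,0,0.81,2.9,0,7.04,0.81,2.9,0,7.04,0.81,2.9,0,7.04,0.81,2.9,0,7.04,0.81,2.9,0,7.04,0.81,2.9,0,7.04,0.81,2.9,0,7.04,0.81,2.9,0,7.04,0.81,2.9,0,7.04,0.81,2.9,0,7.04,0.81,2.9,0,7.04,0.81,2.9,0,7.04,0,0,-3,0,0,0,-3,0,0,0,0,0,0,0,0,0]' --jaw 0.425

```text
t: 26.83
tool_pos: [0.553, 0.1602, 0.0728]
ee_rot: [-0.001, 0.016, 1.0, -0.001]
wrist_force: [0.2, -0.3, 0.8]
opening: 0.571
```

jog_arm --rows '[0,0,-2.5,0,0,0,-2,0,0,0,-1,0,0,0,0,0,0,0.6,0,0,0,0.5,0,0,0.03,0.5,0,0,0.03,0.4,0,0,0.03,0.3,0,0,0,0.2,0,0,0,0,0,0]'

```text
t: 27.75
tool_pos: [0.5539, 0.1848, 0.0184]
ee_rot: [-0.001, 0.016, 1.0, -0.001]
wrist_force: [-1.0, -4.8, 3.5]
opening: 0.575
```

jog_arm --rows '[0,0.2,0,0,0,0.1,0,0,0,0,0,0]'

```text
t: 28.0
tool_pos: [0.553, 0.1862, 0.0183]
ee_rot: [-0.002, 0.016, 1.0, -0.002]
wrist_force: [-2.7, -9.1, 6.2]
opening: 0.575
```

jog_arm --rows '[0,0.15,0,0,0,0.15,0,0,0,0.1,0,0,0,0,0,0]'

```text
t: 28.33
tool_pos: [0.5521, 0.1873, 0.0183]
ee_rot: [-0.004, 0.016, 1.0, -0.004]
wrist_force: [-0.3, -16.8, 8.0]
opening: 0.581
```

jog_arm --rows '[0,-0.6,0,0,0,-1.2,0,0,0,0,3,0,0,0,4,0,-1.5,-1,2,0,-3,-1,0,0,-3,0,0,0,0,0,0,0]'

```text
t: 29.0
tool_pos: [0.4747, 0.1532, 0.1082]
ee_rot: [-0.001, 0.016, 1.0, 0.001]
wrist_force: [-0.8, -0.6, -1.1]
opening: 0.575
```

```bash
python3 - <<'E'
from h import *
o=env.get_obs();print(o["tool_pos"],yaw()[0])
row("t12")
E
```

```text
[0.47466923 0.15319588 0.10815195] 178.1130478946566
meter (array([-54.3, -29. ]), array([75.2, 59.4]), -0.83) min [-91.5 -59.2] max [-16.7   0.8] 501
```

View pics/t12c.png

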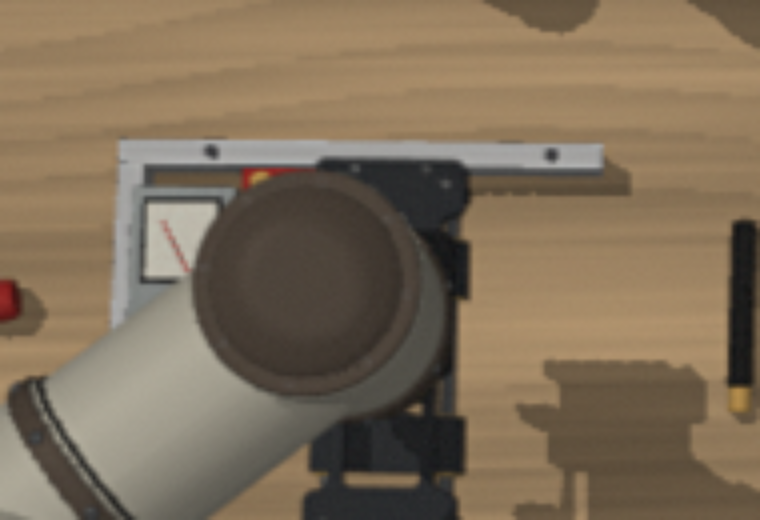

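jog_arm --rows '[-0.1,1.05,0,-6.92,-0.1,1.05,0,-6.92,-0.1,1.05,0,-6.92,-0.1,1.05,0,-6.92,-0.1,1.05,0,-6.92,-0.1,1.05,0,-6.92,-0.1,1.05,0,-6.92,-0.1,1.05,0,-6.92,-0.1,1.05,0,-6.92,-0.1,1.05,0,-6.92,-0.1,1.05,0,-6.92,-0.1,1.05,0,-6.92,-0.1,1.05,0,-6.92,0,0,-2,0,0,0,-2,0,0,0,0,0,0,0,0,0]' --jaw 0.7

```text
t: 30.47
tool_pos: [0.4668, 0.2912, 0.0672]
ee_rot: [0.0, 0.718, 0.696, -0.001]
wrist_force: [-0.1, 0.5, 2.3]
opening: 0.298
```

```bash
python3 - <<'E'
from h import *
o=env.get_obs();print(o["tool_pos"],yaw()[0],o["opening"])
print(fence(np.array([o["tool_pos"]])))
row("t13"); grab("wrist","w13")
E
```

```text
[0.46681779 0.29120624 0.06724391] 88.22353016269871 0.2981471323980874
[[-139.66602218  -28.44577065]]
meter (array([-54.9, -30.2]), array([75.8, 61.3]), -1.61) min [-93.6 -60.1] max [-16.6   0.7] 750
blocks (array([-48.6, -89. ]), array([89.4, 61. ]), 0.03) min [ -93.3 -119.6] max [ -3.9 -58.5] 584
bars (array([-48.6, -89.6]), array([59.8, 24. ]), -1.26) min [ -78.5 -101.8] max [-18.7 -77.3] 273
```

View pics/w13.png

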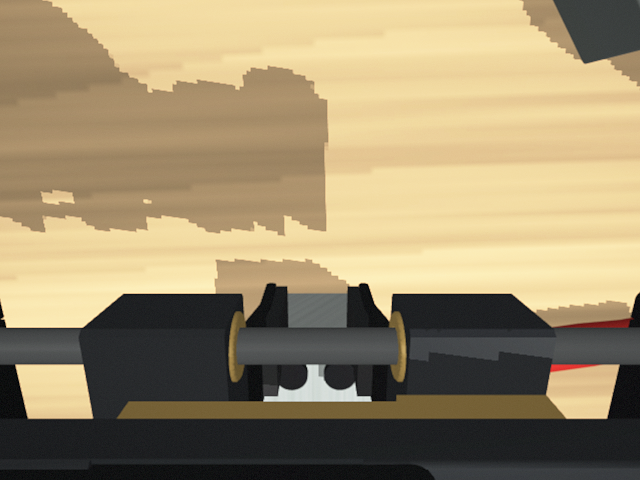

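jog_arm --rows '[0,-0.15,-2.5,0,0,0,-1.6,0,0,0,-0.8,0,0,0,0,0,0.6,-0.02,0,0,0.6,-0.02,0,0,0.6,-0.02,0,0,0.5,-0.02,0,0,0.3,-0.01,0,0,0.2,0,0,0,0,0,0,0]'

```text
t: 31.48
tool_pos: [0.495, 0.2886, 0.0192]
ee_rot: [0.0, 0.718, 0.696, 0.0]
wrist_force: [-0.9, -0.1, 0.5]
opening: 0.297
```

jog_arm --rows '[0.1,0,0,0,0.1,0,0,0,0,0,0,0]'

```text
t: 31.73
tool_pos: [0.495, 0.2882, 0.0189]
ee_rot: [-0.0, 0.718, 0.696, -0.001]
wrist_force: [-6.0, 2.0, 4.6]
opening: 0.302
```

jog_arm --rows '[0.1,0,0,0,0.1,0,0,0,0.1,0,0,0,0,0,0,0]'

```text
t: 32.07
tool_pos: [0.495, 0.2881, 0.0189]
ee_rot: [-0.002, 0.718, 0.696, -0.004]
wrist_force: [-16.9, 6.2, 9.8]
opening: 0.302
```

jog_arm --rows '[-0.8,0,0,0,-0.9,0,0,0,0,-2,0,0,-0.1,-2,0,0,-0.1,-2,0,0,0,0,0,0,0,0,0,0]'

```text
t: 32.65
tool_pos: [0.4805, 0.2276, 0.0191]
ee_rot: [0.0, 0.719, 0.695, 0.0]
wrist_force: [0.1, 0.5, 0.1]
opening: 0.3
```

```bash
python3 - <<'E'
from h import *
o=env.get_obs();print(o["tool_pos"],yaw()[0],o["opening"])
print(fence(np.array([o["tool_pos"]])))
row("t14")
E
```

```text
[0.48054784 0.22761912 0.0191223 ] 88.1326469083915 0.3003941542160331
[[-123.96746124  -91.57573267]]
meter (array([-20.5, -29.4]), array([61. , 41.7]), 89.04) min [-41.8 -60.1] max [0. 1.] 345
blocks (array([-34. , -89.2]), array([66.2, 62.1]), -1.34) min [ -67.8 -120.3] max [ -0.2 -58.8] 359
bars (array([-46. , -90.5]), array([55.2, 23.7]), 2.56) min [ -73.4 -102. ] max [-18.3 -77.9] 211
```

jog_arm --rows '[0.7,0,0,0,0.7,0,0,0,0.5,0,0,0,0.3,0,0,0,0.2,0,0,0,0,0,0,0]'

```text
t: 33.2
tool_pos: [0.5032, 0.2285, 0.0186]
ee_rot: [-0.001, 0.718, 0.696, -0.001]
wrist_force: [-4.5, 2.0, 0.6]
opening: 0.3
```

jog_arm --rows '[0.1,0,0,0,0.1,0,0,0,0,0,0,0]'

```text
t: 33.45
tool_pos: [0.5033, 0.2284, 0.0185]
ee_rot: [-0.001, 0.718, 0.696, -0.003]
wrist_force: [-11.4, 4.8, 4.7]
opening: 0.299
```

jog_arm --rows '[-0.6,0,0,0,-1.2,0,0,0,0,0,3,0,0,0,3.5,0,-0.3,-3.5,2,0.5,-0.3,-4,1,0.5,-0.3,-4,0,0.5,-0.3,-4,0,0.5,-0.3,-4,0,0.5,-0.3,-4,0,0.5,-0.3,-4,0,0.5,-0.3,-4,0,0.5,-0.3,-4,0,0.5,-0.3,-4,-0.5,0.5,0,-2,-0.5,0.5,0,0,-0.5,0,0,0,0,0,0,0,0,0]' --jaw 0.24

```text
t: 34.95
tool_pos: [0.4583, -0.1863, 0.0988]
ee_rot: [-0.0, 0.684, 0.73, -0.0]
wrist_force: [0.1, 0.3, -0.5]
opening: 0.76
```

```bash
python3 - <<'E'
from h import *
wrel(.06,.08,.456,-.188,.048)
row("t15")
E
```

```text
tool [ 458.3 -186.3   98.8] yaw 93.76
 c [ 455.2 -188.3] s [60.3 24.4] a -86.51 rel [-3.1 -2. ] 5657
meter (array([-50.1, -30. ]), array([99.9, 61.7]), 0.99) min [-100.1  -61.2] max [0.1 0.9] 1117
blocks (array([-44.7, -89.3]), array([91.2, 62. ]), -0.32) min [ -90.4 -120.4] max [  1.  -58.6] 650
bars (array([-45.4, -90.5]), array([58.2, 23.6]), 2.05) min [ -74.2 -102.5] max [-16.5 -77.8] 265
```

View pics/t15c.png

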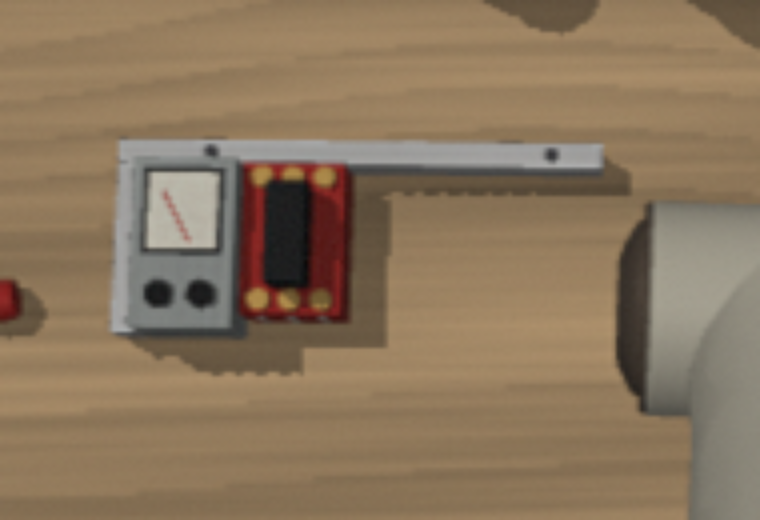

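jog_arm --rows '[-0.3,-0.15,-0.5,0,0,0,-0.6,0,0,0,0,0,0,0,0,0]'

```text
t: 35.38
tool_pos: [0.4551, -0.1875, 0.0876]
ee_rot: [-0.0, 0.684, 0.73, -0.0]
wrist_force: [0.4, 0.2, -1.0]
opening: 0.76
```

```bash
python3 - <<'E'
from h import *
wrel(.06,.08,.456,-.188,.048)
E
```

```text
tool [ 455.1 -187.5   87.6] yaw 93.75
 c [ 455.1 -188.3] s [60.1 24.3] a -86.41 rel [-0.  -0.8] 6227
```

jog_arm --rows '[0,-0.05,-1.4,0,0,0,-1.3,0,0,0,-1.1,0,0,0,-0.2,0,0,0,0,0]'

```text
t: 35.85
tool_pos: [0.4551, -0.1884, 0.0476]
ee_rot: [-0.001, 0.684, 0.73, -0.0]
wrist_force: [-0.2, -0.8, 0.4]
opening: 0.759
```

jog_arm --rows '[0,0,0,0,0,0,0,0,0,0,0,0,0,0,0,0,0,0,0,0]' --jaw 1

```text
t: 36.27
tool_pos: [0.4561, -0.1886, 0.0488]
ee_rot: [0.001, 0.684, 0.73, 0.001]
wrist_force: [-0.1, 0.9, 2.7]
opening: 0.691
```

jog_arm --rows '[0,0,1.5,0,0,0,3.5,0,0,0,3.5,0,0,0,3,0,0,0,0,0,0.81,2.88,0,7.04,0.81,2.88,0,7.04,0.81,2.88,0,7.04,0.81,2.88,0,7.04,0.81,2.88,0,7.04,0.81,2.88,0,7.04,0.81,2.88,0,7.04,0.81,2.88,0,7.04,0.81,2.88,0,7.04,0.81,2.88,0,7.04,0.81,2.88,0,7.04,0.81,2.88,0,7.04,0,0,0,0,0,0,0,0]'

```text
t: 37.85
tool_pos: [0.5515, 0.1582, 0.1609]
ee_rot: [-0.002, 0.015, 1.0, -0.001]
wrist_force: [-0.3, 0.5, -4.0]
opening: 0.686
```

```bash
python3 - <<'E'
from h import *
o=env.get_obs();print(o["tool_pos"],yaw()[0],o["wrist_force"],o["opening"],fence(np.array([o["tool_pos"]])))
grab("wrist","w16")
E
```

```text
[0.5515229  0.15821047 0.16091526] 178.24465816712961 [-0.28679778  0.46193447 -3.9776748 ] 0.6856329944914239 [[ -50.87069439 -158.74626846]]
```

View pics/w16.png

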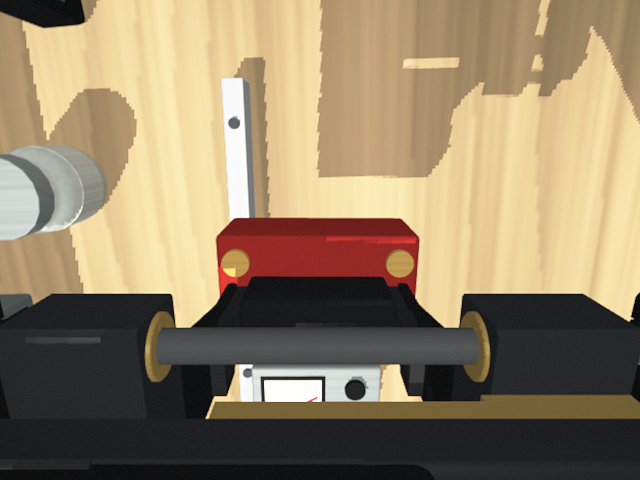

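jog_arm --rows '[0,0,-2,0,0,0,-3,0,0,0,-3,0,0,0,-2,0,0,0,-1,0,0,0,-0.3,0,0,0,0,0,0,0,0,0]'

```text
t: 38.57
tool_pos: [0.5536, 0.1572, 0.0513]
ee_rot: [0.001, 0.016, 1.0, 0.0]
wrist_force: [-0.2, -0.9, -2.3]
opening: 0.686
```

jog_arm --rows '[0,0,-0.1,0,0,0,-0.1,0,0,0,-0.1,0,0,0,0,0]'

```text
t: 38.9
tool_pos: [0.5527, 0.1573, 0.0474]
ee_rot: [0.0, 0.016, 1.0, 0.0]
wrist_force: [-0.3, 0.4, -3.6]
opening: 0.686
```

jog_arm --rows '[0,0,-0.1,0,0,0,-0.1,0,0,0,-0.05,0,0,0,0,0]'

```text
t: 39.23
tool_pos: [0.5528, 0.1574, 0.0458]
ee_rot: [0.0, 0.016, 1.0, 0.0]
wrist_force: [-2.9, 1.2, 5.5]
opening: 0.688
```

jog_arm --rows '[0,0.2,0.05,0,0.1,0.25,0,0,0.15,0.2,0,0,0.15,0.2,0,0,0.1,0.1,0,0,0,0,0,0]'

```text
t: 39.73
tool_pos: [0.5574, 0.1662, 0.0458]
ee_rot: [-0.0, 0.016, 1.0, -0.001]
wrist_force: [-3.9, -4.0, 6.2]
opening: 0.685
```

jog_arm --rows '[0.1,0.1,0,0,0.1,0.1,0,0,0,0,0,0]'

```text
t: 39.98
tool_pos: [0.5575, 0.1664, 0.046]
ee_rot: [-0.003, 0.016, 1.0, -0.002]
wrist_force: [-6.8, -6.7, 11.8]
opening: 0.69
```

jog_arm --rows '[-0.15,-0.15,0,0,0,0,0,0,0,0,0,0,0,0,1,0,0,0,3,0,0,0,3,0,0,0,0,0]' --jaw 0.18

```text
t: 40.57
tool_pos: [0.5626, 0.1694, 0.1221]
ee_rot: [0.006, 0.015, 1.0, 0.003]
wrist_force: [0.6, 1.7, 0.3]
opening: 0.819
```

jog_arm --rows '[-0.2,-2,0,0,-0.3,-2,0,0,0,-1.5,0,0,0,0,0,0,0,0,-2,0,0,0,-3,0,0,0,-3,0,0,0,-1.3,0,0,0,0,0,0,0,0,0]' --jaw 0.425

```text
t: 41.4
tool_pos: [0.5536, 0.1124, 0.0217]
ee_rot: [-0.0, 0.015, 1.0, -0.0]
wrist_force: [-0.1, 0.2, 0.4]
opening: 0.576
```

jog_arm --rows '[0,0.5,0,0,0,0.4,0,0,0,0.3,0,0,0,0.2,0,0,0,0,0,0]'

```text
t: 41.82
tool_pos: [0.5537, 0.1267, 0.023]
ee_rot: [0.001, 0.016, 1.0, 0.0]
wrist_force: [-0.1, 0.2, 0.0]
opening: 0.576
```

jog_arm --rows '[0,0.1,0,0,0,0.1,0,0,0,0.1,0,0,0,0,0,0]'

```text
t: 42.15
tool_pos: [0.5533, 0.1271, 0.0227]
ee_rot: [-0.0, 0.016, 1.0, -0.001]
wrist_force: [1.7, -9.4, 4.9]
opening: 0.574
```

jog_arm --rows '[0,0.15,0,0,0,0.15,0,0,0,0,0,0]'

```text
t: 42.4
tool_pos: [0.5531, 0.1273, 0.0228]
ee_rot: [-0.001, 0.016, 1.0, -0.003]
wrist_force: [5.4, -19.2, 4.5]
opening: 0.575
```

jog_arm --rows '[0,-0.5,0,0,0,-1.2,0,0,0,0,3,0,0,0,4,0,-1.5,-2,2,-6,-2,-3,0,-7,-1,-3,0,-7,0,-3,0,-7,0,-3,0,-7,0,-3,0,-7,0,-3,0,-7,0,-3,0,-7,0,0,0,0]'

```text
t: 43.48
tool_pos: [0.5074, -0.1183, 0.1118]
ee_rot: [-0.0, 0.48, 0.878, 0.0]
wrist_force: [-0.6, 0.4, 0.0]
opening: 0.574
```

```bash
python3 - <<'E'
from h import *
o=env.get_obs();print(o["tool_pos"],yaw()[0],o["wrist_force"],o["opening"])
row("t17")
E
```

```text
[ 0.50741302 -0.11834989  0.11177732] 122.6935618357244 [-0.63883361  0.44456947  0.0400526 ] 0.574264140983986
meter (array([-50. , -29.5]), array([99.5, 60.8]), 0.04) min [-99.8 -59.9] max [-0.3  0.9] 1105
blocks (array([ -45.2, -118.1]), array([121.3,  94. ]), -88.8) min [ -93.5 -179.6] max [  0.8 -58.3] 1206
bars (array([-45.3, -89.8]), array([58.5, 24.4]), -0.53) min [ -74.5 -101.9] max [-16.  -77.4] 267
bars (array([ -45.8, -149.6]), array([60.3, 23.3]), 1.35) min [ -75.9 -161.6] max [ -15.6 -137.5] 270
```

View pics/t17c.png

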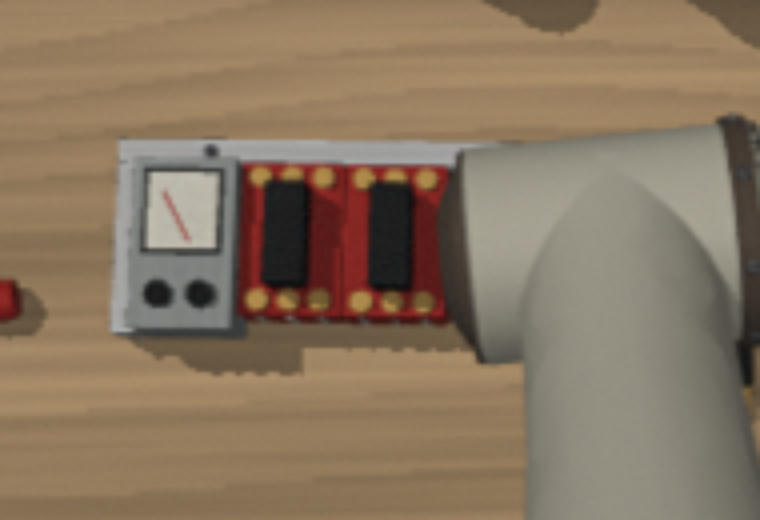

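jog_arm --rows '[-0.22,3.17,0,-3.45,-0.22,3.17,0,-3.45,-0.22,3.17,0,-3.45,-0.22,3.17,0,-3.45,-0.22,3.17,0,-3.45,-0.22,3.17,0,-3.45,-0.22,3.17,0,-3.45,-0.22,3.17,0,-3.45,-0.22,3.17,0,-3.45,-0.22,3.17,0,-3.45,-0.3,0,0,0,0,0,-3,0,0,0,-3,0,0,0,-2,0,0,0,-1,0,0,0,0,0,0,0,0,0]' --jaw 0.31

```text
t: 44.95
tool_pos: [0.4832, 0.2025, 0.0223]
ee_rot: [0.0, 0.715, 0.699, 0.0]
wrist_force: [-0.5, 0.5, 0.1]
opening: 0.687
```

```bash
python3 - <<'E'
from h import *
o=env.get_obs();print(o["tool_pos"],yaw()[0],fence(np.array([o["tool_pos"]])))
E
```

```text
[0.48323644 0.20254603 0.02226535] 88.76087706315508 [[-120.50135008 -116.55320598]]
```

jog_arm --rows '[0,-0.35,0,-0.55,0.5,0,0,0,0.5,-0.02,0,0,0.5,-0.02,0,0,0.3,-0.02,0,0,0.2,0,0,0,0,0,0,0]'

```text
t: 45.53
tool_pos: [0.5022, 0.1975, 0.022]
ee_rot: [-0.001, 0.719, 0.695, -0.001]
wrist_force: [-3.9, 0.4, 3.1]
opening: 0.688
```

jog_arm --rows '[0.1,0,0,0,0.1,0,0,0,0.1,0,0,0,0,0,0,0]'

```text
t: 45.87
tool_pos: [0.5023, 0.1972, 0.0217]
ee_rot: [-0.002, 0.719, 0.696, -0.004]
wrist_force: [-13.3, 3.2, 8.0]
opening: 0.694
```

jog_arm --rows '[-0.7,0,0,0,-1.2,0,0,0,0,0,3.5,0,0,0,4,0,0.15,-3.72,3,6.31,0.15,-3.72,3,6.31,0.15,-3.72,0,6.31,0.15,-3.72,0,6.31,0.15,-3.72,0,6.31,0.15,-3.72,0,6.31,0.15,-3.72,0,6.31,0.15,-3.72,0,6.31,0.15,-3.72,0,6.31,0.15,-3.72,0,6.31,0.15,-3.72,0,6.31,0.15,-3.72,0,6.31,0.15,-3.72,0,6.31,0.15,-3.72,0,6.31,0.15,-3.72,0,6.31,0,0,0,0]' --jaw 0.25

```text
t: 47.53
tool_pos: [0.5094, -0.3529, 0.1488]
ee_rot: [0.001, -0.018, 1.0, -0.001]
wrist_force: [0.5, 0.2, 0.5]
opening: 0.749
```

jog_arm --rows '[0,0,-2,0,0,0,-3,0,0,0,-2.5,0,0,0,0,0,0,0,0,0]'

```text
t: 47.95
tool_pos: [0.5086, -0.3468, 0.0734]
ee_rot: [-0.001, -0.019, 1.0, 0.0]
wrist_force: [1.0, 0.1, -0.7]
opening: 0.752
```

```bash
python3 - <<'E'
from h import *
wrel(.033,.055,.507,-.36,.06,"w18")
im,d,W=grab("top","t18")
row("t18")
E
```

```text
tool [ 508.6 -346.8   73.4] yaw -177.77
 c [ 506.5 -359.8] s [50.  22.9] a 2.58 rel [ -2.1 -13. ] 4220
meter (array([-50. , -29.4]), array([99.7, 60.8]), 0.02) min [-99.9 -59.8] max [-0.2  1. ] 1112
blocks (array([ -43.4, -118.7]), array([121.4,  94.6]), -89.54) min [ -91.1 -179.7] max [  3.5 -58.3] 1255
bars (array([-45.2, -89.6]), array([58.4, 25.1]), 0.89) min [ -74.3 -102.5] max [-15.8 -77.4] 263
bars (array([ -44.6, -149.5]), array([58.5, 23.3]), 1.44) min [ -73.6 -161.7] max [ -15.5 -137.6] 263
```

View pics/t18.png

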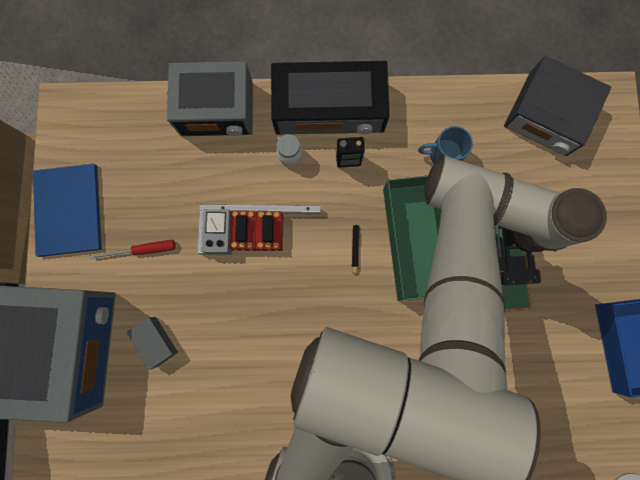

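View pics/w18.png

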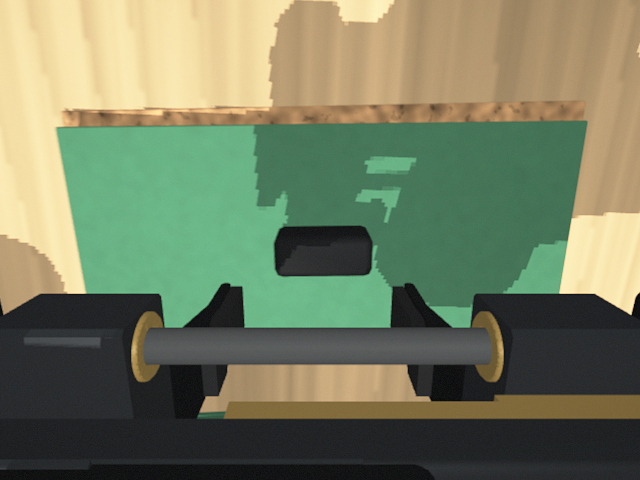

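jog_arm --rows '[-0.2,-1.2,0,0.4,0,-0.1,-1,0,0,0,0,0,0,0,0,0]'

```text
t: 48.43
tool_pos: [0.507, -0.3597, 0.0642]
ee_rot: [-0.0, -0.022, 1.0, 0.0]
wrist_force: [0.7, 0.3, 0.3]
opening: 0.747
```

```bash
python3 - <<'E'
from h import *
wrel(.033,.055,.507,-.36,.06)
E
```

```text
tool [ 507.  -359.7   64.2] yaw -177.4
 c [ 506.6 -360.6] s [50.1 21.7] a 3.01 rel [-0.4 -0.9] 4458
```

jog_arm --rows '[0,-0.05,-1.5,0.3,0,0,-1.3,0,0,0,-0.8,0,0,0,-0.2,0,0,0,0,0]'

```text
t: 48.9
tool_pos: [0.507, -0.3602, 0.0259]
ee_rot: [-0.001, -0.026, 1.0, 0.0]
wrist_force: [-0.4, 1.4, 0.2]
opening: 0.751
```

jog_arm --rows '[0,0,0,0,0,0,0,0,0,0,0,0,0,0,0,0,0,0,0,0,0,0,0,0]' --jaw 1

```text
t: 49.4
tool_pos: [0.507, -0.3605, 0.027]
ee_rot: [-0.0, -0.025, 1.0, -0.0]
wrist_force: [-2.2, 0.8, 4.0]
opening: 0.569
```

jog_arm --rows '[0,0,1,0,0,0,3,0,0,0,3.5,0,0,0,3.5,0,0,0,2,0,0,0,0,0,0.2,1.5,0,0.2,0.3,2.5,0,0.3,0.3,2.6,0,0.3,0.3,2.6,0,0.3,0.3,2.6,0,0.3,0.3,2.6,0,0.3,0.3,2.5,0,0.3,0.3,1.5,0,0.3,0,0,0,0,0,0,0,0,0,0,0,0]'

```text
t: 50.82
tool_pos: [0.5294, -0.1762, 0.1551]
ee_rot: [-0.001, -0.045, 0.999, 0.0]
wrist_force: [0.8, 0.9, -3.1]
opening: 0.572
```

```bash
python3 - <<'E'
from h import *
o=env.get_obs();print(o["tool_pos"],yaw()[0],o["wrist_force"],o["opening"])
grab("wrist","w19"); wrel(.13,.17,.53,-.177,.2)
im,d,W=grab("scene","s19");cv2.imwrite("pics/s19c.png",cv2.resize(im[180:400,120:380],None,fx=3,fy=2.7))
E
```

```text
[ 0.52937963 -0.17623122  0.15506617] -174.79622895285794 [ 0.76019055  0.90740292 -3.12105236] 0.5723115648406057
tool [ 529.5 -176.6  155.3] yaw -174.86
 c [ 532.4 -200.7] s [281.  80.] a 5.11 rel [  2.9 -24.1] 91188
 c [ 526.2 -130.1] s [90.3 22.5] a 5.46 rel [-3.3 46.5] 5430
```

View pics/w19.png

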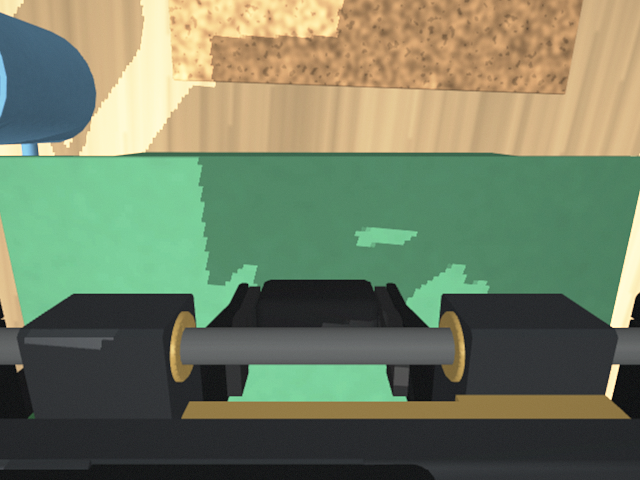

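View pics/s19c.png

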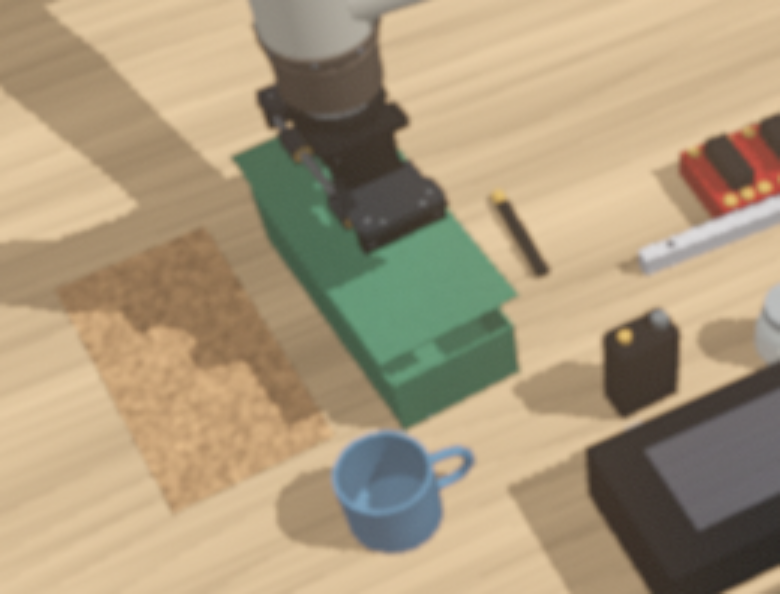

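jog_arm --rows '[0,-0.05,-1,0,0,0,-1.5,0,0,0,-1.2,0,0,0,-0.6,0,0,0,-0.3,0,0,0,0,0,0,0,0,0]'

```text
t: 51.55
tool_pos: [0.5306, -0.1772, 0.1106]
ee_rot: [0.0, -0.045, 0.999, -0.0]
wrist_force: [0.4, 0.5, -2.2]
opening: 0.571
```

jog_arm --rows '[0,0,-0.2,0,0,0,-0.1,0,0,0,-0.1,0,0,0,0,0]'

```text
t: 51.88
tool_pos: [0.5302, -0.1769, 0.1064]
ee_rot: [0.0, -0.045, 0.999, 0.0]
wrist_force: [0.2, 0.0, -3.1]
opening: 0.57
```

jog_arm --rows '[0,0,-0.15,0,0,0,-0.1,0,0,0,-0.1,0,0,0,0,0]'

```text
t: 52.22
tool_pos: [0.5304, -0.1769, 0.104]
ee_rot: [0.0, -0.046, 0.999, -0.0]
wrist_force: [-2.4, 1.3, 4.0]
opening: 0.571
```

Seated at the expected height. I'll release, retreat clear of the row and the tin, and check.

jog_arm --rows '[0,0,0,0,0,0,0,0,0,0,0,0,0,0,0.8,0,0,0,3,0,0,0,4,0,0,0,4,0,-3,-2,0,0,-3,-3,0,0,-2,-4,0,0,0,-4,0,0,0,-4,0,0,0,-4,0,0,0,-4,0,0,0,-4,0,0,0,-3,0,0,0,0,0,0,0,0,0,0]' --jaw 0.2

```text
t: 53.72
tool_pos: [0.4514, -0.4951, 0.22]
ee_rot: [-0.0, -0.044, 0.999, 0.0]
wrist_force: [0.7, 0.1, -0.5]
opening: 0.803
```

```bash
python3 - <<'E'
from h import *
o=env.get_obs();print(o["t"],o["tool_pos"],o["wrist_force"],o["opening"])
row("t20")
im,d,W=grab("top","t21"); z=W[...,2]
mm=lambda cx,cy,r:(abs(W[...,0]-cx)<r)&(abs(W[...,1]-cy)<r)
m=(z>.085)&(z<.105)&mm(.53,-.177,.2)
print("lid",top_rect(W,m)); p=W[m]; A=np.c_[p[:,:2],np.ones(len(p))]; print(np.linalg.lstsq(A,p[:,2],rcond=None)[0])
print("hh",top_rect(W,(z>.09)&mm(.731,-.025,.06)),"ant",top_rect(W,(z>.007)&mm(.513,-.0345,.08)),"jar",top_rect(W,(z>.05)&mm(.746,.117,.05)),"batt",top_rect(W,(z>.035)&mm(.3065,.4326,.07)))
im,d,W=grab("scene","s21")
E
```

```text
53.7167 [ 0.45142265 -0.49506663  0.22001214] [ 0.70959641  0.10642528 -0.49834021] 0.8034797152415625
meter (array([-50. , -29.4]), array([100.1,  61.6]), 0.14) min [-100.1  -60.2] max [0.1 1.3] 1119
blocks (array([ -44.4, -119.2]), array([121.3,  92.7]), -89.86) min [ -90.7 -179.9] max [  2.1 -58.6] 1248
bars (array([-45.3, -90. ]), array([58.1, 23.9]), -0.67) min [ -74.3 -101.8] max [-16.2 -77.8] 267
bars (array([ -44.7, -149.4]), array([58.4, 23.3]), 1.27) min [ -73.8 -161.5] max [ -15.3 -137.7] 267
lid ((array([ 531.1, -176.7]), array([280.5, 131.6]), 5.01), np.int64(7170), np.float64(0.09514763191301014))
[-0.0012225   0.00479316  0.09659621]
hh ((array([731.2, -24.3]), array([59.9, 38.4]), -88.22), np.int64(524), np.float64(0.1206750584928118)) ant ((array([513. , -34.5]), array([112.2,  15.8]), -3.21), np.int64(315), np.float64(0.015141078613592302)) jar ((array([746.2, 116.4]), array([55.5, 54.5]), -15.07), np.int64(534), np.float64(0.08056559173028127)) batt ((array([306.4, 432.6]), array([100.1,  62.6]), 33.7), np.int64(1326), np.float64(0.050986979194209574))
```

View pics/t21.png

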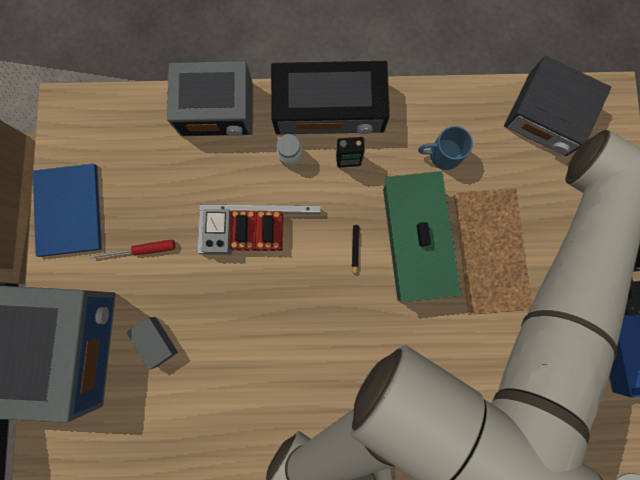

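View pics/s21.png

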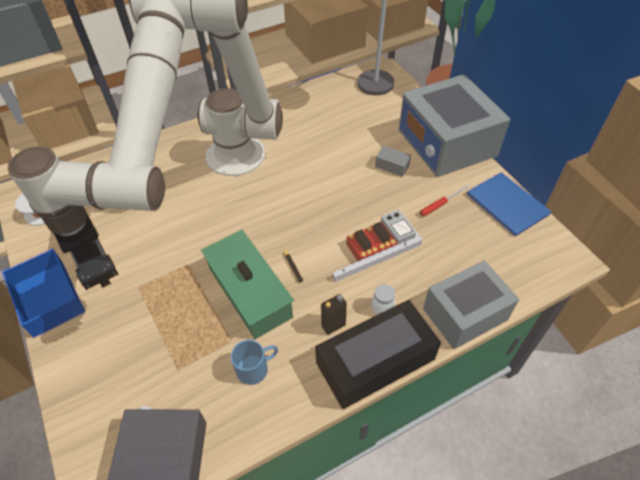

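View pics/t20c.png

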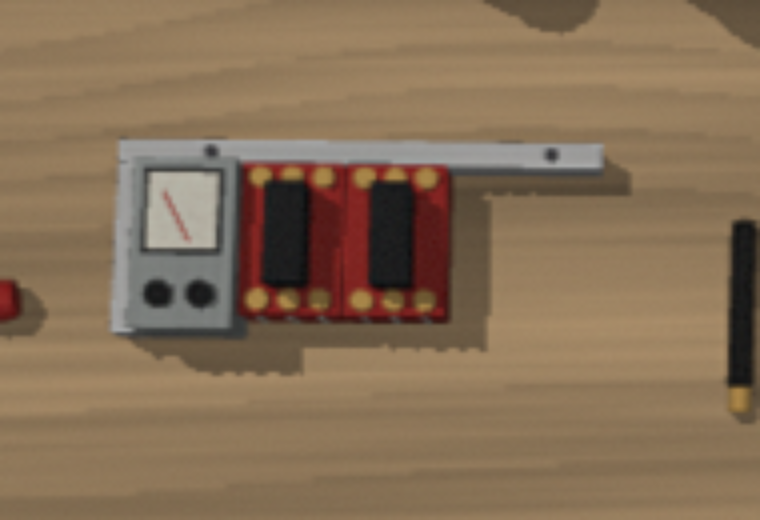

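```bash
python3 -c "
from cell import env
print(env.job_done())"
```

```text
the job is handed in; nothing more can be done
None
```

The job is done and handed in at about 54 s of robot time. Only two resistor banks were in the tin.

**What I did**
- I laid the lid flat, knob up, on the cork mat, then pushed the meter into the fence corner.
- I set the first bank beside the meter. After that the meter was knocked about 20 mm out of the corner and the bank turned with it.
- I pushed both back square and flush before taking the second bank.
- With both banks in, I pushed the row along both fence directions until each contact was firm (13–19 N), then put the lid back on the tin.

**Last checks, from the top camera**
- **Meter:** within about 1 mm of the corner on both sides and turned 0.1°, which is the limit of what the camera can measure.
- **Banks:** centres about 45 mm from the long fence arm, at 90 and 149.5 mm along it; the row ends at 180 mm as it should. The picture shows no gaps and both banks flush with the long arm. The bars alone read −0.7° and +1.3°, which I take as pixel noise because the two blocks together read 0.1°.
- **Lid:** back to within 1 mm of its starting position, at the same height as at the start and level.
- **Other things:** the handheld, antenna, jar and battery measure where they were. The mug and screwdriver look unmoved in the pictures, but I did not measure them at the end.

I took no close-up with the wrist camera for gaps under a millimetre. No grip slip showed in the readings, and no other check failed.

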